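# Check a wine sample plate in the clarity viewer

## Robot

A 6-joint arm with a two-finger parallel gripper is mounted at the origin on the work surface. World frame = base frame: x ahead of the robot, y to its left, z up, the work surface at z = 0. Lengths are in m, angles in rad, forces in N, time in s.
With the tool pointing down it reaches from about 0.25 to 0.775 m from the base axis. Payload 4 kg.
Tool frame: the origin (TCP) lies at the very end of the fingers, on their centre line; the grasp point (between the pads) lies hold_point_z behind it (hold_point_z is the distance from the TCP to the grasp point, in m); z points along the fingers, y is the direction in which the jaws open and shut (so a half turn about z gives the same grasp; the last joint's range is limited). The gripper opens to 94 mm and grips with 3 to 60 N. Pads are 16 mm wide; open, the fingers measure 119 mm over their backs; the gripper's body (75 mm by 177 mm) begins 78 mm behind the grasp point.
Start: joints at [1.154, 0.087, 1.371, -0, 1.684, -0.103], TCP at [0.17, 0.523, 0.206] pointing down, gripper open.
Joint ranges: [-3.1, 3.1], [-0.76, 2.03], [0.27, 2.55], [-1.08, 4.22], [0.17, 2.65], [-2.57, 2.57]. Speed limits (rad/s): [2.79, 2.79, 3.14, 3.14, 3.14, 3.14].

## Interface

Orientations are given as [roll, pitch, yaw] about the fixed x, y, z axes, in that order (R = Rz(yaw) Ry(pitch) Rx(roll)).
In Python, from bench import * gives the robot as it stands.
- The arm moves only by the tool step_arm, never from a script. Its argument "increments" is text: rows parted by semicolons, each of 6 numbers parted by spaces: the shift along the tool's x, y, z in cm, then the turn, a rotation vector about the tool's x, y, z in rad. A call has 1 to 5 rows; each row shifts and turns the commanded pose from where the row before left it, along the tool's axes as they then stand; what a row does not reach is not made up. A row lasts 1/10 s, in which the tool goes at most 50 mm and 8.59 degrees, less where a joint would pass 70% of its speed; a pose out of reach is approached as far as the arm can. A call is refused whole if a number of a shift passes 5 or a number of a turn 0.15, either way. A call with a gripper value outside its range is refused whole. "claw" is the gripper's target within -1 to 1 (shut at 1, half-way at 0, fully open at -1), set as the call begins (left out, the last holds). The fingers move at their own pace and stop on an object; the grip force is fixed at half the most. Time passes only in rows, so rows that do not move let the fingers close. It gives the time, the measured TCP pose, the force and the opening at its end, in the units of the state.
- get_obs(): the state, without advancing time (a new reading comes with each control period).
- snapshot(name): name is "side" or "top"; returns the picture (384x512x3 uint8, red, green, blue); there is no depth.
- calibration(name): a dict with "camera_matrix" (3x3 intrinsics, pixels), "eye" and "orientation" of the camera in the world. Camera axes: x right, y up, looking along -z (the intrinsics and any distortion apply to the point x, -y, -z); pixel columns grow to the right and rows downward; lengths in m; the calibration is good to about 2 mm. A picture is of the moment at which its call begins. calibration takes no time and is no camera call.
- close_job(): hands the job in, once; it reports no verdict.
The state is a dict: "time": time; "joint_positions": joint angles; "qvel": joint speeds; "joint_torque": joint torques, N m; "tool_pos": TCP position; "ee_rot": TCP orientation; "wrist_force": force on the tool from outside, world axes, zero at the start; "wrist_torque": the same for the moment, N m; "width": finger opening in m.
Only numpy, scipy, OpenCV 4.12 (cv2) and the standard library are available. Lean on these libraries where they do the work, as an engineer would, in place of code of your own. Each camera call takes 0.05 s, during which the arm holds its last target. There are 200 camera calls.

## Task

Take the large glass plate out of the wooden rack and push it fully home, upright, in the slot of the clarity viewer while the viewer's shutter is still closed, and let go of the plate. Then, with the gripper fingers on its black tab, slide the sprung shutter gently to half travel (its pointer at the middle, broad mark), never all the way open, and hold it there steadily for a few seconds; finish while still holding it half open, because it springs shut when let go. Leave the small plates and everything else on the bench where they are.

Things in the scene. Friction and masses are not known exactly. Their poses are not given: they have to be found in the camera images.
- plate: the large sample plate: an upright aluminium-framed amber glass plate, 64 wide (its x) x 9 thick (its y) x 80 mm tall (z), about 100 g; origin at the centre of its underside. It starts upright in one of the rack's three pockets, 35 mm deep in it. The same either way round. The plain band along its top is the place to pinch it across its 9 mm, from above.
- rack: wooden rack, a block 92 (x) x 210 (y) x 45 mm high fixed to the bench, origin at the centre of its underside; three pockets open at the top, at y = -70, 0 and 70 mm of its frame, 66 x 11 mm, 35 mm deep (floor 10 mm above the bench). Holds the large plate and two small ones, in any order.
- viewer: clarity viewer, an instrument fixed to the bench; steel base 160 (x) x 280 (y) x 12 mm, origin at the centre of its underside. Along its y stand: grey lamp block (y 83 to 139 mm, 62 high), black scale bar (y 70, 70 high), shutter (y 55), aluminium slot block (centre x -20, y -50; 85 x 32, 60 high), grey eyepiece block (y -107 to -131, 58 high) with a black eyepiece reaching y -161.
- slot_floor (a point): centre of the floor of the plate slot, 18 mm above the bench; axes parallel to the viewer's. A seated plate has its origin here, its x along the viewer's x (either way round), and its top edge 98 mm above the bench.
- slot_mouth (a point): centre of the slot's open top, 60 mm above the bench. The slot is 66 mm along the viewer's x, 11 mm along its y and 42 mm deep, with a 3 mm chamfer round the mouth.
- tab (a point): centre of the top of the shutter's black tab, 118 mm above the bench. The tab is a block 14 (viewer's x) x 26 (viewer's y) x 42 mm high (76 to 118 mm above the bench) on top of a thin steel blade; it moves with the shutter along the viewer's +x. A 2 mm pointer at its foot shows its place on the scale bar. Pinch it from above or push it.
- shutter (a joint): shutter travel along the viewer's +x in m: 0 shut (start), 0.03 half, 0.06 fully open. The white marks on the scale bar stand at viewer x -20 (shut), +10 (half, broad) and +40 mm (open). A return spring pushes it shut: about 3 N at the start, 9 N at half, 15 N fully open.
- small_plate_a: a small framed plate, 44 wide x 9 thick x 50 mm tall, in another pocket of the rack; origin at the centre of its underside. Leave it.
- small_plate_b: the other small plate, the same. Leave it.
- bottle: green bottle, 74 mm across, 290 mm tall, to the right of the viewer; origin under it. Leave it.
- glass: small clear tasting glass, 60 mm across, 75 mm tall; origin under it. Leave it.
- bung: grey barrel bung, 58 mm across, 42 mm tall, on the robot's side of the bench; origin under it. Leave it.
- spanner: steel spanner, 170 mm long, lying at the far left. Leave it.
- jar: closed glass jar, 70 mm across, 90 mm tall, at the far side; origin under it. Leave it.
- cork: cork, 24 mm across, 45 mm tall, standing on the robot's side; origin under it. Leave it.
Things that resemble listed ones, but are neither listed nor needed, are in the scene too. Leave any blue or turquoise look-alike of the plate alone.

How it is judged:
By the outcome, as a careful person would: the job done as asked, in the order asked, and still so for the second after the job is handed in, while the arm keeps its last pose, push and grip.
It also fails if it takes over 58 s, if anything falls off the work surface, if the arm or the gripper's body presses on something with over 40 N, if the wrist force passes 120 N, or if a joint passes its speed limit or range.

## Working session

There is one attempt and no reset: what is moved stays moved. The work goes in short steps, Python scripts to look and compute and a tool call to move; the robot and the scene stay as the last step left them, time stands still between calls to the robot, and variables do not carry over. Pictures are saved under pics/ and viewed, about 8 in all and at most 12, crops included, and the job is handed in when it is done.

Besides the shell and the picture viewer there is one more tool, called after "Call:" in YAML: its name, and indented under it one key for each argument. step_arm: Moves the arm, as the interface text tells. Its arguments: {"type":"object","properties":{"increments":{"type":"string"},"claw":{"type":"number"}},"required":["increments"]}

```bash
mkdir -p pics; ls; python3 - <<'E'
from bench import *
import cv2
for n in("side","top"):
    im=snapshot(n); cv2.imwrite(f"pics/{n}0.png",im[:,:,::-1]); c=calibration(n); print(n,c)
print(get_obs())
E
```

```text
pics
side {'camera_matrix': array([[443.27701749,   0.        , 257.82059296],
       [  0.        , 443.27701749, 190.76669528],
       [  0.        ,   0.        ,   1.        ]]), 'eye': array([-0.13826853, -0.71180205,  0.69107945]), 'orientation': array([ 1.01756477, -0.00285573, -0.82188725])}
top {'camera_matrix': array([[469.58875911,   0.        , 252.85561201],
       [  0.        , 469.58875911, 195.89181562],
       [  0.        ,   0.        ,   1.        ]]), 'eye': array([ 0.27083986, -0.03485516,  1.44796478]), 'orientation': array([ 0.20867395,  0.0055762 , -1.67705819])}
{'time': 0.1, 'joint_positions': array([ 1.15387441e+00,  8.78936005e-02,  1.37208091e+00,  8.47669396e-06,
        1.68360159e+00, -1.03134716e-01]), 'qvel': array([-1.60717174e-03, -1.22235645e-03, -3.85542735e-03,  1.23210871e-03,
        1.95196638e-03,  9.32206671e-05]), 'joint_torque': array([ 1.77702110e-03, -3.41249943e+01, -3.03302264e+01,  7.19266618e-02,
        3.03795724e-02, -7.92815490e-05]), 'tool_pos': array([0.16958573, 0.52268919, 0.20442566]), 'ee_rot': array([-3.13962061e+00, -2.12580067e-04,  2.82780619e+00]), 'wrist_force': array([ 1.16471995,  0.16595087, -0.1438363 ]), 'wrist_torque': array([-0.01907112, -0.00703161,  0.00413362]), 'width': 0.09403983144830404}
```

View pics/side0.png

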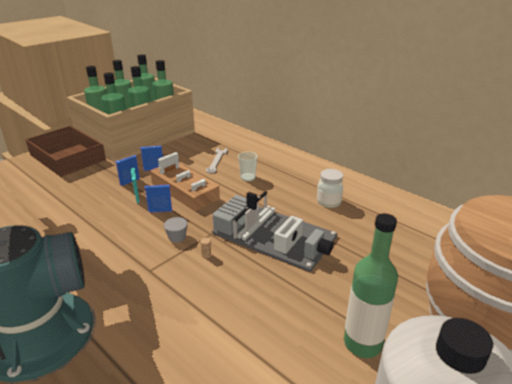

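View pics/top0.png

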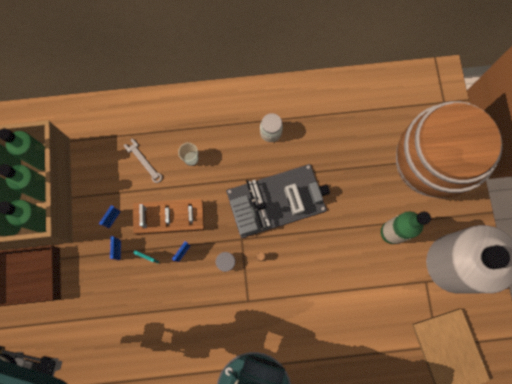

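The top view shows the rack at about (168,216) with three plates. The viewer is at about (278,200), with blue and turquoise look-alikes near the rack. The large plate looks like the far-left one (141,215).

```bash
cat > h.py <<'E'
from bench import *
import cv2, numpy as np
from scipy.spatial.transform import Rotation as R
def cam(n):
    c=calibration(n); return c["camera_matrix"],np.array(c["eye"]),R.from_euler("xyz",c["orientation"]).as_matrix()
def ray(n,u,v):
    K,e,M=cam(n); p=np.linalg.inv(K)@[u,v,1.]; return e,M@(p*[1,-1,-1])
def at(n,u,v,z):
    e,d=ray(n,u,v); return e+d*(z-e[2])/d[2]
def proj(n,P):
    K,e,M=cam(n); q=(M.T@(np.asarray(P,float)-e))*[1,-1,-1]; q=K@q; return q[:2]/q[2]
def crop(im,x0,y0,w,h,s):
    return cv2.resize(im[y0:y0+h,x0:x0+w],None,fx=s,fy=s,interpolation=cv2.INTER_CUBIC)[:,:,::-1]
E
python3 - <<'E'
from h import *
t=cv2.imread("pics/top0.png")[:,:,::-1]; s=cv2.imread("pics/side0.png")[:,:,::-1]
cv2.imwrite("pics/tc.png",crop(t,125,160,210,85,3.8).copy())
cv2.imwrite("pics/sc.png",crop(s,140,140,210,130,3.8).copy())
E
```

```text
(no output)
```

View pics/tc.png

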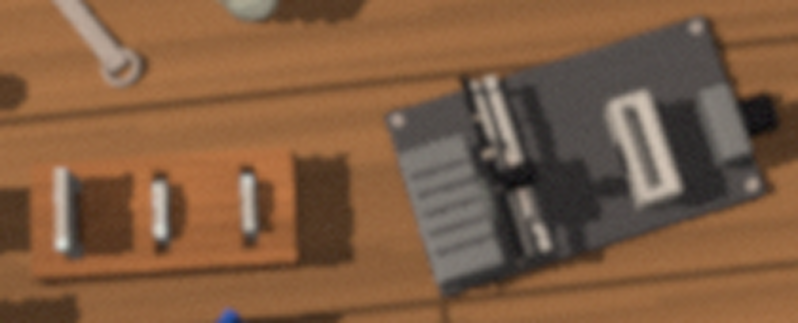

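View pics/sc.png

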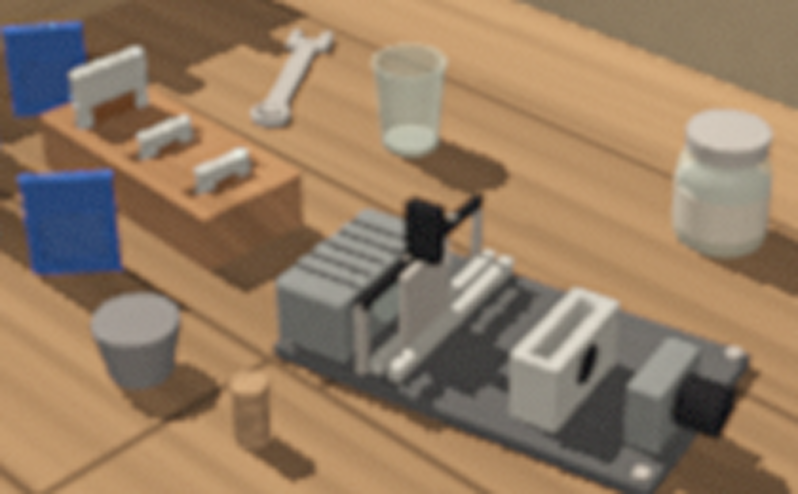

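The crops show the large plate in the left pocket, with its top at about tc (62,210). The slot block is at about tc (645,150), the tab at tc (515,172), and the viewer base corners are clear. Viewer +y points left and +x points up.

```bash
python3 - <<'E'
from h import *
t=cv2.imread("pics/top0.png"); hsv=cv2.cvtColor(t,cv2.COLOR_BGR2HSV)
def o(c): return ((c[0]+.5)/3.8-.5+125,(c[1]+.5)/3.8-.5+160)
def so(c): return ((c[0]+.5)/3.8-.5+140,(c[1]+.5)/3.8-.5+140)
# base: low saturation dark, region; min-area rect
m=((hsv[:,:,1]<70)).astype(np.uint8)*255; m[:, :222]=0; m[:,332:]=0; m[:160]=0; m[243:]=0
m=cv2.morphologyEx(m,cv2.MORPH_OPEN,np.ones((9,9)))
cs=max(cv2.findContours(m,0,2)[0],key=cv2.contourArea)
box=cv2.boxPoints(cv2.minAreaRect(cs)); print("maskbox",box.round(1))
def desc(nm,c,z):
    P=np.array([at("top",*q,z)[:2] for q in c]); print(nm,P.round(4).tolist(),"c",P.mean(0).round(4),"len",np.linalg.norm(P-np.roll(P,-1,0),axis=1).round(4))
    d=P[0]+P[3]-P[1]-P[2]; print("  long-axis yaw (0->1 rev)",np.degrees(np.arctan2(d[1],d[0])).round(2))
desc("base hand",[o(c) for c in[(390,118),(710,18),(770,192),(443,296)]],.012)
desc("slot top",[o(c) for c in[(605,100),(648,90),(683,195),(640,208)]],.06)
# bright tops
w=((hsv[:,:,1]<60)&(hsv[:,:,2]>150)).astype(np.uint8)*255
n,l,st,ce=cv2.connectedComponentsWithStats(w)
for i in range(1,n):
    x,y,W,H,a=st[i]
    if a>15 and 120<x<340 and 160<y<245:
        r=cv2.minAreaRect(cv2.findContours((l==i).astype(np.uint8),0,2)[0][0]); print(st[i],ce[i].round(1),r)
g=cv2.cvtColor(t,cv2.COLOR_BGR2GRAY)
print(g[200:232,134:150])
# rack: orange
for u,v,z in [(62,168,.09),(62,250,.09),(160,178,.06),(160,250,.06),(247,170,.06),(249,235,.06),(35,165,.045),(293,152,.045),(297,262,.045)]:
    print((u,v),at("top",*o((u,v)),z).round(4))
# tab by two views
for a,b in [((513,172),(424,202))]:
    e,d=ray("top",*o(a)); f,k=ray("side",*so(b)); s=np.linalg.lstsq(np.c_[d,-k],f-e,rcond=None)[0]; print("tab",e+d*s[0],f+k*s[1])
E
```

```text
maskbox [[225.6 188.7]
 [314.5 162. ]
 [329.1 210.6]
 [240.2 237.2]]
base hand [[0.5992, 0.0188], [0.6557, -0.2546], [0.5043, -0.2839], [0.448, -0.0098]] c [ 0.5518 -0.1324] len [0.2792 0.1542 0.2799 0.1539]
  long-axis yaw (0->1 rev) 101.63
slot top [[0.5845, -0.1551], [0.589, -0.1902], [0.5015, -0.207], [0.4948, -0.172]] c [ 0.5424 -0.1811] len [0.0354 0.0891 0.0356 0.0913]
  long-axis yaw (0->1 rev) 99.03
[253 180   9  23  51] [256.9 191.7] ((256.6697998046875, 191.09432983398438), (22.801851272583008, 2.8845713138580322), 74.05460357666016)
[285 184  19  29 224] [293.9 198.2] ((293.5624084472656, 198.17816162109375), (27.891014099121094, 11.420685768127441), 70.70995330810547)
[140 205   3  21  47] [140.7 215.4] ((141.0, 215.0), (20.0, 2.0), 90.0)
[188 206   4  15  36] [189.7 213. ] ((189.99656677246094, 212.95864868164062), (14.034687042236328, 2.9896373748779297), 85.2363510131836)
[165 208   4  15  42] [166.5 214.6] ((166.5, 215.0), (14.0, 3.0), 90.0)
[[118 116 117 114 118 117 118 117 117 117 114 116 115 118 116 115]
 [116 114 117 117 117 116 117 119 120 115 116 117 116 120 11
[... 1700 characters left out ...]
108 110 112 105  88  78  76  77  78  86  92  91]
 [109 112 112 107 109 112 113 107  98  90  93  97  97 104 111 112]
 [111 114 112 114 112 115 115 112 108 108 106 112 110 116 113 115]
 [112 114 114 116 113 116 115 115 115 114 114 115 115 117 115 116]
 [111 110 112 111 112 110 111 109 111 111 108 109 112 109 104 105]]
(62, 168) [0.5691 0.2729 0.09  ]
(62, 250) [0.505  0.2765 0.09  ]
(160, 178) [0.5593 0.2029 0.06  ]
(160, 250) [0.5019 0.2068 0.06  ]
(247, 170) [0.5584 0.1338 0.06  ]
(249, 235) [0.5063 0.1363 0.06  ]
(35, 165) [0.5838 0.3045 0.045 ]
(293, 152) [0.5722 0.0977 0.045 ]
(297, 262) [0.4832 0.102  0.045 ]
tab [ 0.52333265 -0.07398225  0.11726844] [ 0.52502081 -0.07541516  0.11763089]
```

```bash
cat >> h.py <<'E'
VC=np.array([.5518,-.1324]); VY=np.radians(11.63)
def vw(x,y): return VC+np.array([x*np.cos(VY)-y*np.sin(VY),x*np.sin(VY)+y*np.cos(VY)])
def go(p,yawdeg):
    s=get_obs(); M=R.from_euler("xyz",s["ee_rot"]).as_matrix()
    T=(R.from_euler("z",yawdeg,degrees=True)*R.from_euler("x",np.pi)).as_matrix()
    print("t",round(s["time"],2),"pos",np.round(s["tool_pos"],4),"w",round(s["width"],4),"F",np.round(s["wrist_force"],1))
    print(" turn(tool)",R.from_matrix(M.T@T).as_rotvec().round(4)," shift cm in cur axes",(M.T@(np.array(p)-s["tool_pos"])*100).round(2)," in target axes",(T.T@(np.array(p)-s["tool_pos"])*100).round(2))
E
python3 - <<'E'
from h import *
import bench; print([ (k,getattr(bench,k)) for k in dir(bench) if 'hold' in k.lower()])
print(at("top",140.6,214.3,.09), vw(-.02,-.05), vw(-.02,.055))
go([.5375,.2745,.14],176.8)
E
```

```text
[('hold_point_z', 0.0188)]
[0.53799637 0.27567847 0.09      ] [ 0.54229014 -0.18540531] [ 0.52112311 -0.08256098]
t 0.1 pos [0.1696 0.5227 0.2044] w 0.094 F [ 1.2  0.2 -0.1]
 turn(tool) [-0.0019 -0.0005 -0.2579]  shift cm in cur axes [-42.66 -12.24   6.46]  in target axes [-38.12 -22.73   6.44]
```

Call:
step_arm:
  increments: "0 0 0 0 0 -0.129; 0 0 0 0 0 -0.129; -2 -1.2 0 0 0 0; -4 -2.4 0 0 0 0; -4 -2.4 0 0 0 0"
  claw: -0.1

```text
time: 0.6
tool_pos: [0.2665, 0.457, 0.2048]
ee_rot: [-3.141, -0.0, 3.088]
wrist_force: [0.7, 0.3, -0.7]
width: 0.0576
```

Call:
step_arm:
  increments: "-4 -2.4 0 0 0 0; -4 -2.4 0 0 0 0; -4 -2.4 0 0 0 0; -4 -2.4 0 0 0 0; -4 -2.4 0 0 0 0"

```text
time: 1.1
tool_pos: [0.4604, 0.3253, 0.205]
ee_rot: [-3.141, -0.001, 3.086]
wrist_force: [1.1, 0.6, 0.2]
width: 0.0521
```

```bash
python3 - <<'E'
from h import *
go([.5375,.2745,.14],176.8)
E
```

```text
t 1.1 pos [0.4604 0.3253 0.205 ] w 0.0521 F [1.1 0.6 0.2]
 turn(tool) [-0.0002 -0.0007 -0.    ]  shift cm in cur axes [-7.98 -4.64  6.49]  in target axes [-7.98 -4.64  6.5 ]
```

Call:
step_arm:
  increments: "-3 -1.7 1 0 0 0; -3 -1.7 2 0 0 0; -2 -1.2 2 0 0 0; 0 0 1.5 0 0 0; 0 0 0 0 0 0"

```text
time: 1.6
tool_pos: [0.5345, 0.2756, 0.1366]
ee_rot: [-3.139, -0.007, 3.085]
wrist_force: [-0.3, 0.2, 0.5]
width: 0.0518
```

```bash
python3 - <<'E'
from h import *
go([.5375,.2745,.062],176.8)
t=snapshot("top"); s=snapshot("side")
a=crop(t,120,185,100,60,8); b=crop(s,125,120,100,80,4)
cv2.imwrite("pics/c1.png",cv2.vconcat([a,cv2.copyMakeBorder(b[:, :],0,0,0,400,cv2.BORDER_CONSTANT)])[:600])
E
```

```text
t 1.6 pos [0.5345 0.2756 0.1366] w 0.0518 F [-0.3  0.2  0.5]
 turn(tool) [-0.0024 -0.0071 -0.0009]  shift cm in cur axes [-0.35 -0.07  7.46]  in target axes [-0.3  -0.09  7.46]
```

View pics/c1.png

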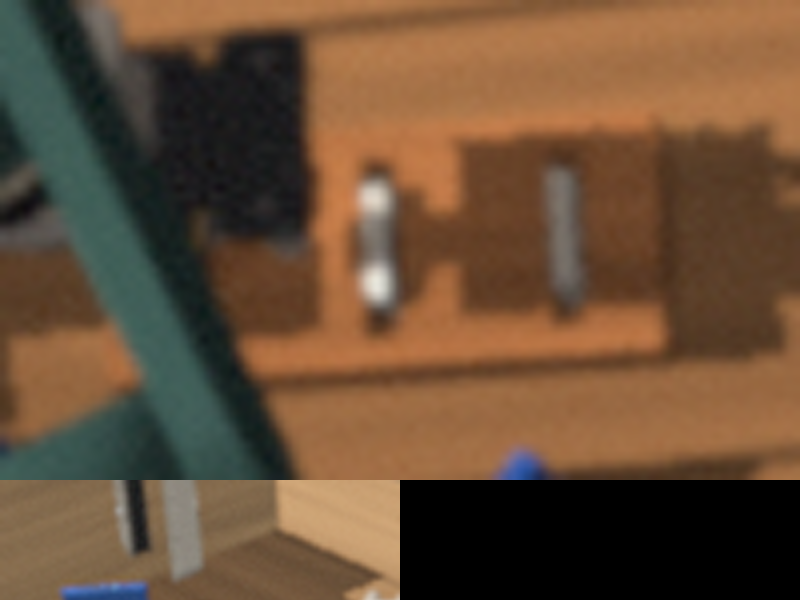

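The gripper hides the plate from above, and both fingertips are visible in the side crop (cut off too soon). The opening is ±26 mm, so it is safe to descend.

Call:
step_arm:
  increments: "-0.3 0 1 0 0 0; 0 0 2 0 0 0; 0 0 2 0 0 0; 0 0 1.2 0 0 0; 0 0 0.8 0 0 0"

```text
time: 2.2
tool_pos: [0.539, 0.2767, 0.0698]
ee_rot: [-3.142, -0.0, 3.087]
wrist_force: [-0.2, -0.1, -0.7]
width: 0.0517
```

```bash
python3 - <<'E'
from h import *
go([.5375,.2745,.062],176.8)
s=snapshot("side")
cv2.imwrite("pics/c2.png",crop(s,115,100,130,90,6))
E
```

```text
t 2.2 pos [0.539  0.2767 0.0698] w 0.0517 F [-0.2 -0.1 -0.7]
 turn(tool) [-0.     -0.0003  0.0011]  shift cm in cur axes [ 0.14 -0.22  0.78]  in target axes [ 0.14 -0.22  0.78]
```

View pics/c2.png

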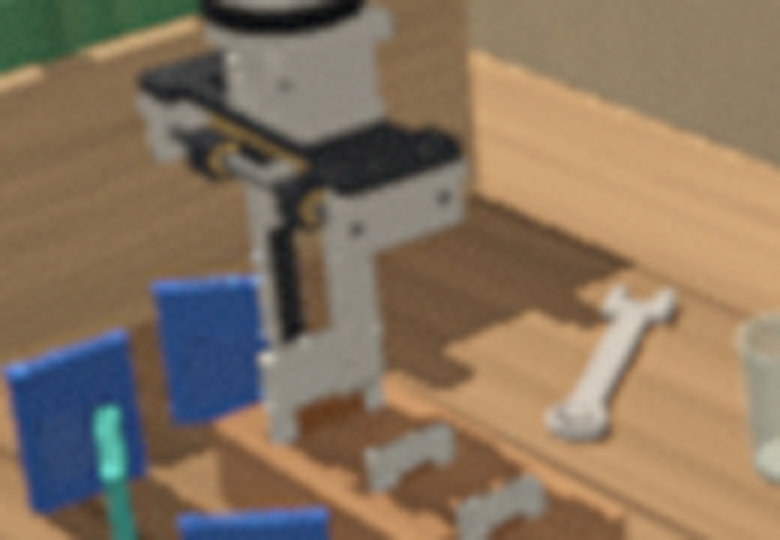

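The fingers straddle the large plate (side crop around (330,370)). I'll correct y, descend and close.

Call:
step_arm:
  increments: "0.1 -0.1 0.4 0 0 0; 0 0 0.4 0 0 0; 0 0 0 0 0 0"

```text
time: 2.55
tool_pos: [0.5386, 0.2752, 0.0626]
ee_rot: [3.141, 0.0, 3.086]
wrist_force: [-0.1, -0.0, -0.7]
width: 0.0518
```

Call:
step_arm:
  increments: "0 0 0 0 0 0; 0 0 0 0 0 0; 0 0 0 0 0 0; 0 0 0 0 0 0; 0 0 0 0 0 0"
  claw: 1

```text
time: 3.05
tool_pos: [0.5386, 0.2752, 0.0626]
ee_rot: [3.141, 0.0, 3.086]
wrist_force: [1.3, -0.5, -0.5]
width: 0.015
```

```bash
python3 - <<'E'
from h import *
go([.5375,.2745,.062],176.8); print(get_obs()["wrist_torque"])
E
```

```text
t 3.05 pos [0.5386 0.2752 0.0626] w 0.015 F [ 1.3 -0.5 -0.5]
 turn(tool) [0.0002 0.0002 0.0001]  shift cm in cur axes [ 0.1  -0.08  0.06]  in target axes [ 0.1  -0.08  0.06]
[0.03439187 0.03335861 0.03428593]
```

Call:
step_arm:
  increments: "0 0 0 0 0 0; 0 0 0 0 0 0; 0 0 0 0 0 0"

```text
time: 3.35
tool_pos: [0.5385, 0.2752, 0.0625]
ee_rot: [-3.142, 0.0, 3.086]
wrist_force: [0.0, -0.0, 0.4]
width: 0.0089
```

Gripped at 8.9 mm with no side force. Now lifting.

Call:
step_arm:
  increments: "0 0 -0.7 0 0 0; 0 0 -1.4 0 0 0; 0 0 -2 0 0 0; 0 0 -2.5 0 0 0; 0 0 -3 0 0 0"

```text
time: 3.85
tool_pos: [0.5379, 0.2751, 0.1596]
ee_rot: [-3.141, -0.001, 3.086]
wrist_force: [0.8, -0.2, -1.6]
width: 0.009
```

Call:
step_arm:
  increments: "0 0 -3 0 0 0; 0 0 -3 0 0 0; 0 0 -1 0 0 0; 0 0 0 0 0 -0.129; 0 0 0 0 0 -0.129"

```text
time: 4.35
tool_pos: [0.5384, 0.2753, 0.229]
ee_rot: [3.141, 0.001, -2.934]
wrist_force: [0.1, 0.0, -1.9]
width: 0.0091
```

```bash
python3 - <<'E'
from h import *
go(list(vw(-.02,-.05))+[.17],191.63)
s=snapshot("side")
cv2.imwrite("pics/c3.png",crop(s,100,70,130,90,5))
E
```

```text
t 4.35 pos [0.5384 0.2753 0.229 ] w 0.0091 F [ 0.1  0.  -1.9]
 turn(tool) [0.0003 0.0006 0.0046]  shift cm in cur axes [  9.12 -45.16   5.88]  in target axes [  8.91 -45.2    5.9 ]
```

View pics/c3.png

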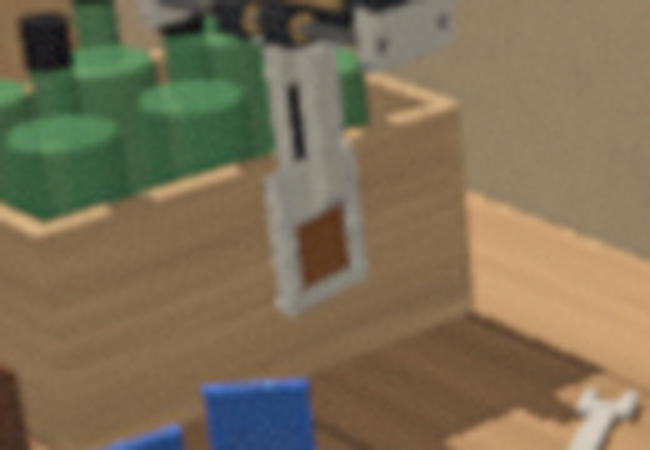

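The amber plate hangs straight in the gripper: its bottom corners are at about (290,312) and (365,270) in the crop. I'll estimate its offset along the jaw width.

```bash
python3 - <<'E'
from h import *
s=get_obs(); tp=s["tool_pos"]; y=np.radians(11.63); X=np.array([np.cos(y),np.sin(y),0]);Y=np.array([-np.sin(y),np.cos(y),0])
for dx in(-.004,0,.004):
    for sx in(-.032,.032):
        for sy in (-.0045,.0045):
            P=tp+X*(sx+dx)+Y*sy; P[2]=tp[2]-.0525
            Q=P.copy();Q[2]+=.08
            print(dx,sx,sy,((proj("side",P)-[100,70]+.5)*5-.5).round(0),((proj("side",Q)-[100,70]+.5)*5-.5).round(0))
E
```

```text
-0.004 -0.032 -0.0045 [291. 322.] [274. 185.]
-0.004 -0.032 0.0045 [279. 318.] [262. 182.]
-0.004 0.032 -0.0045 [367. 283.] [353. 150.]
-0.004 0.032 0.0045 [355. 279.] [341. 147.]
0 -0.032 -0.0045 [296. 319.] [279. 183.]
0 -0.032 0.0045 [284. 316.] [267. 180.]
0 0.032 -0.0045 [371. 280.] [358. 148.]
0 0.032 0.0045 [360. 277.] [345. 145.]
0.004 -0.032 -0.0045 [301. 317.] [284. 181.]
0.004 -0.032 0.0045 [289. 313.] [272. 178.]
0.004 0.032 -0.0045 [376. 278.] [362. 146.]
0.004 0.032 0.0045 [364. 275.] [350. 143.]
```

Call:
step_arm:
  increments: "0.4 -2 0 0 0 0; 0.8 -4 0 0 0 0; 0.8 -4 0 0 0 0; 0.8 -4 0 0 0 0; 0.8 -4 0 0 0 0"

```text
time: 4.9
tool_pos: [0.5388, 0.0903, 0.2279]
ee_rot: [3.141, -0.001, -2.941]
wrist_force: [0.6, 1.2, -0.8]
width: 0.0091
```

Call:
step_arm:
  increments: "0.8 -4 0 0 0 0; 0.8 -4 0 0 0 0; 0.8 -4 0 0 0 0; 0.8 -4 0 0 0 0; 0.8 -4 0 0 0 0"

```text
time: 5.4
tool_pos: [0.5398, -0.1137, 0.228]
ee_rot: [3.141, -0.001, -2.942]
wrist_force: [1.0, 0.4, -1.3]
width: 0.0087
```

Call:
step_arm:
  increments: "0.8 -4 0 0 0 0; 0.3 -2 0 0 0 0; 0.2 -1.2 0 0 0 0; 0 0 0 0 0 0; 0 0 0 0 0 0"

```text
time: 5.9
tool_pos: [0.5421, -0.1845, 0.2282]
ee_rot: [3.14, -0.0, -2.939]
wrist_force: [0.6, -0.9, 0.2]
width: 0.009
```

```bash
python3 - <<'E'
from h import *
go(list(vw(-.02,-.05))+[.13],191.63)
E
```

```text
t 5.9 pos [ 0.5421 -0.1845  0.2282] w 0.009 F [ 0.6 -0.9  0.2]
 turn(tool) [ 0.0012 -0.0002 -0.0008]  shift cm in cur axes [-0.   -0.11  9.82]  in target axes [-0.   -0.09  9.82]
```

Call:
step_arm:
  increments: "0 -0.1 2 0 0 0; 0 0 3 0 0 0; 0 0 3 0 0 0; 0 0 1.7 0 0 0; 0 0 0.5 0 0 0"

```text
time: 6.4
tool_pos: [0.541, -0.184, 0.1237]
ee_rot: [3.138, -0.004, -2.937]
wrist_force: [-0.3, 0.2, -1.2]
width: 0.0092
```

Call:
step_arm:
  increments: "0 0 0 0 0 0; 0 0 0 0 0 0"

```text
time: 6.6
tool_pos: [0.5432, -0.1861, 0.1281]
ee_rot: [-3.14, 0.002, -2.938]
wrist_force: [1.0, 0.0, -1.0]
width: 0.0087
```

```bash
python3 - <<'E'
from h import *
go(list(vw(-.02,-.05))+[.12],191.63)
s=snapshot("side"); t=snapshot("top")
a=crop(s,210,170,130,100,6); cv2.imwrite("pics/c4.png",a)
cv2.imwrite("pics/c4t.png",crop(t,225,160,110,80,7)); cv2.imwrite("pics/c4full.png",s[:,:,::-1])
E
```

```text
t 6.6 pos [ 0.5432 -0.1861  0.1281] w 0.0087 F [ 1.  0. -1.]
 turn(tool) [-0.0014  0.0022  0.0001]  shift cm in cur axes [0.08 0.09 0.81]  in target axes [0.08 0.08 0.81]
```

View pics/c4.png

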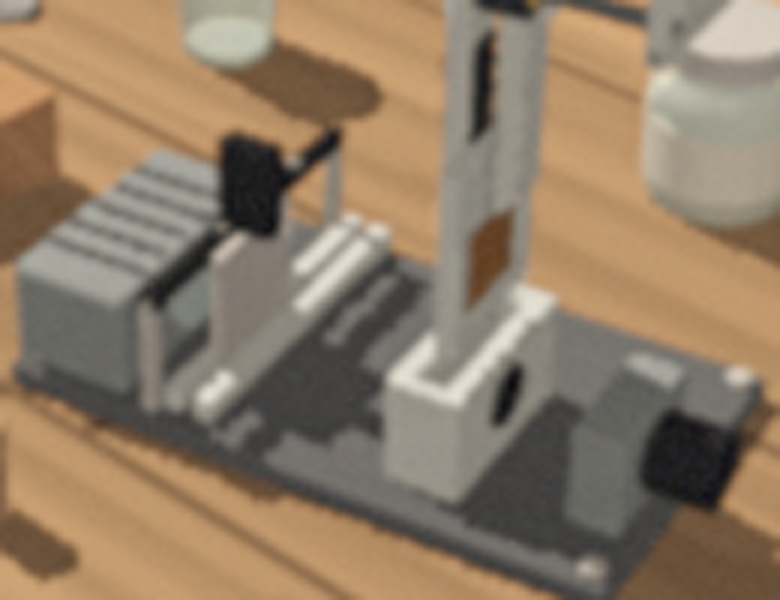

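The plate hangs just above the slot mouth: its bottom corner is at about (445,360), and the block top corners are at (388,375), (462,402) and (555,295). I'll compare these with the projections.

```bash
python3 - <<'E'
from h import *
def px(P,x0=210,y0=170,s=6): return ((proj("side",P)-[x0,y0]+.5)*s-.5).round(0)
for n,x,y in[("blk -x+y",-.0625,-.034),("blk -x-y",-.0625,-.066),("blk +x-y",.0225,-.066),("slot -x+y",-.056,-.0415),("slot -x-y",-.056,-.0585),("slot +x-y",.016,-.0585),("slot +x+y",.016,-.0415)]:
    print(n,px(list(vw(x,y))+[.06]))
tp=get_obs()["tool_pos"]; X=vw(1,0)-VC;Y=vw(0,1)-VC
for sx in(-.032,.032):
  for sy in(-.0045,.0045):
    p=tp[:2]+X*sx+Y*sy; print("plate",sx,sy,px([*p,tp[2]-.0525]),px([*p,tp[2]+.0275]))
for n,x,y in[("base -x-y",-.08,-.14),("base -x+y",-.08,.14),("base +x-y",.08,-.14)]: print(n,px(list(vw(x,y))+[.012]))
for sx in(-.007,.007):
  for sy in(-.013,.013): print("tab",px(list(vw(-.02+sx,.055+sy))+[.118]))
E
```

```text
blk -x+y [393. 388.]
blk -x-y [465. 414.]
blk +x-y [563. 304.]
slot -x+y [418. 385.]
slot -x-y [456. 399.]
slot +x-y [540. 307.]
slot +x+y [503. 294.]
plate -0.032 -0.0045 [457. 357.] [465. 184.]
plate -0.032 0.0045 [437. 350.] [444. 177.]
plate 0.032 -0.0045 [532. 276.] [543. 107.]
plate 0.032 0.0045 [512. 270.] [522. 101.]
base -x-y [612. 603.]
base -x+y [ 11. 369.]
base +x-y [776. 383.]
tab [274. 166.]
tab [220. 147.]
tab [292. 150.]
tab [238. 132.]
```

View pics/c4t.png

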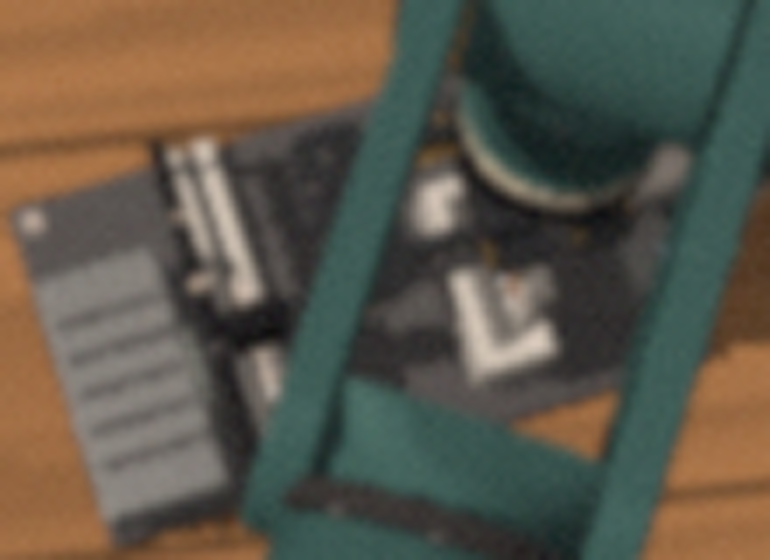

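```bash
python3 - <<'E'
from h import *
def o(n,c):
    a,b=(125,160) if n=="top" else (140,140); return ((c[0]+.5)/3.8-.5+a,(c[1]+.5)/3.8-.5+b)
def c2(n,box,th):
    g=cv2.cvtColor(cv2.imread(f"pics/{n}0.png"),cv2.COLOR_BGR2GRAY); x0,y0,x1,y1=box
    G=cv2.resize(g[y0:y1,x0:x1],None,fx=8,fy=8,interpolation=cv2.INTER_CUBIC)
    W=(G>th).astype(np.uint8)
    cs,h=cv2.findContours(W,cv2.RETR_CCOMP,2)
    out=[]
    for c,q in zip(cs,h[0]):
        if q[3]>=0 and cv2.contourArea(c)>200:
            r=cv2.minAreaRect(c); m=cv2.moments(c); ctr=((m['m10']/m['m00']+.5)/8-.5+x0,(m['m01']/m['m00']+.5)/8-.5+y0)
            bp=(cv2.boxPoints(r)+.5)/8-.5+[x0,y0]; out.append((ctr,bp))
            P=[at(n,*b,.06)[:2] for b in bp]; print(n,th,"hole ctr",np.round(ctr,2),"world",at(n,*ctr,.059).round(4),"size",np.linalg.norm(P[0]-P[1]).round(4),np.linalg.norm(P[1]-P[2]).round(4))
for th in(110,130,150): c2("top",(280,180,308,218),th)
for th in(110,130,150): c2("side",(268,210,306,255),th)
g=cv2.cvtColor(cv2.imread("pics/top0.png"),cv2.COLOR_BGR2GRAY); print(g[184:216:2,282:308])
# base check, side view screws vs top view screws
for a,b in[((397,120),None),((697,27),(735,353)),((752,184),(641,472))]:
    print("screw top",at("top",*o("top",a),.013).round(4), "side",at("side",*o("side",b),.013).round(4) if b else "")
E
```

```text
top 110 hole ctr [293.47 197.54] world [ 0.5459 -0.1797  0.059 ] size 0.0085 0.064
top 130 hole ctr [293.45 197.87] world [ 0.5449 -0.1796  0.059 ] size 0.0114 0.0677
top 150 hole ctr [293.4  197.98] world [ 0.5446 -0.1794  0.059 ] size 0.014 0.0714
side 110 hole ctr [294.13 235.42] world [ 0.5253 -0.2131  0.059 ] size 0.0468 0.0143
side 130 hole ctr [287.26 227.35] world [ 0.5387 -0.1812  0.059 ] size 0.0539 0.0096
side 150 hole ctr [287.7  226.52] world [ 0.542  -0.1798  0.059 ] size 0.0649 0.0139
[[ 80  77  78  83  80  85  91 100 115 125 142 156 151 131  95  83  81  79
   79  77  79  78  79  76  78  77]
 [ 79  84  91 115 141 159 162 169 176 177 184 191 187 167 125  83  67  72
   71  72  69  59  60  60  58  64]
 [ 77  88 117 152 177 180 160 130 118 125 151 183 190 182 150  99  56  45
   49  47  46  45  43  44  42  52]
 [ 78  91 121 145 167 179 164 126  96  83 104 155 186 193 177 139  86  48
   42  44  44  43  44  44  46  45]
 [ 78  84  99 130 152 174 178 154 119 103  96 121 167 191 185 166 121  66
   47  44  41  44  43  39  40  43]
 [ 77  81  85 113 138 161 177 173 148 115 100 101 
[... 622 characters left out ...]
 63  64  60  75 113 152 177 181 153 119 100 103 140 181
  192 188 165 119  65  42  46  44]
 [ 50  46  44  46  48  45  44  49  84 128 165 180 171 143 120 121 139 168
  189 191 182 147  92  53  42  42]
 [ 44  41  41  40  43  48  49  51  71 118 153 176 181 175 172 174 180 175
  168 156 143 121  86  49  44  41]
 [ 57  62  66  66  67  70  75  71  76  95 132 155 155 155 145 127 115 101
   86  77  64  53  44  44  42  46]
 [ 49  66  76  78  79  75  75  76  75  85 105 106  94  79  72  63  61  59
   63  65  65  65  64  61  58  60]]
screw top [0.5967 0.0132 0.013 ] side 
screw top [ 0.6489 -0.2427  0.013 ] side [ 0.6502 -0.2411  0.013 ]
screw top [ 0.5123 -0.27    0.013 ] side [ 0.5125 -0.268   0.013 ]
```

```bash
sed -i 's/^VC=.*/VC=np.array([.5538,-.1272]); VY=np.radians(11.5)/' h.py; python3 - <<'E'
from h import *
print(vw(-.02,-.05)); go(list(vw(-.02,-.05))+[.1135],191.5)
E
```

```text
[ 0.5441699  -0.18018359]
t 6.7 pos [ 0.5433 -0.1865  0.1284] w 0.0084 F [ 1.1 -0.7 -0.4]
 turn(tool) [-0.0018  0.0028  0.0019]  shift cm in cur axes [-0.21  0.61  1.49]  in target axes [-0.21  0.6   1.49]
```

Call:
step_arm:
  increments: "-0.1 0.3 0 0 0 0.002; -0.1 0.3 0 0 0 0; 0 0 0.3 0 0 0; 0 0 0.3 0 0 0; 0 0 0 0 0 0"

```text
time: 7.2
tool_pos: [0.5426, -0.18, 0.1196]
ee_rot: [3.141, -0.001, -2.941]
wrist_force: [-0.4, 0.4, -0.3]
width: 0.0086
```

```bash
python3 - <<'E'
from h import *
go(list(vw(-.02,-.05))+[.1135],191.5)
s=snapshot("side"); t=snapshot("top")
a=crop(s,260,190,60,60,8)[:,:400]; b=crop(t,275,175,45,60,8)
cv2.imwrite("pics/c5.png",cv2.hconcat([a,b]))
go(list(vw(-.02,-.05))+[.1135],191.5)
E
```

```text
t 7.2 pos [ 0.5426 -0.18    0.1196] w 0.0086 F [-0.4  0.4 -0.3]
 turn(tool) [ 0.0009 -0.0012 -0.0005]  shift cm in cur axes [-0.15 -0.05  0.61]  in target axes [-0.15 -0.05  0.61]
t 7.3 pos [ 0.5429 -0.1802  0.1201] w 0.0087 F [ 0.   0.7 -1.3]
 turn(tool) [ 0.0004 -0.0005 -0.0006]  shift cm in cur axes [-0.13 -0.03  0.66]  in target axes [-0.13 -0.03  0.66]
```

View pics/c5.png

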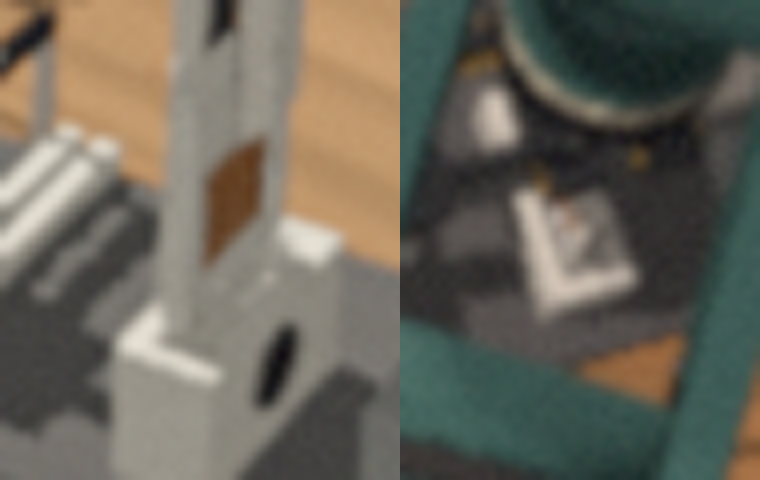

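The plate sits centred over the mouth in both crops. I'll descend slowly and watch the forces.

Call:
step_arm:
  increments: "-0.1 0 0.3 0 0 0; 0 0 0.3 0 0 0; 0 0 0.3 0 0 0; 0 0 0 0 0 0; 0 0 0 0 0 0"

```text
time: 7.8
tool_pos: [0.5442, -0.18, 0.1124]
ee_rot: [-3.141, 0.001, -2.941]
wrist_force: [-1.6, 0.3, 4.7]
width: 0.0088
```

Call:
step_arm:
  increments: "0 0 0.2 0 0 0; 0 0 0.2 0 0 0; 0 0 0.2 0 0 0; 0 0 0 0 0 0; 0 0 0 0 0 0"

```text
time: 8.3
tool_pos: [0.5452, -0.1801, 0.1119]
ee_rot: [-3.139, 0.005, -2.941]
wrist_force: [-7.4, 3.2, 22.4]
width: 0.0089
```

Contact on the rim or chamfer pushes toward viewer −x (and +y). Backing off 5 mm and shifting that way.

Call:
step_arm:
  increments: "0 0 -0.6 0 0 0; 0.25 0.1 -0.1 0 0 0; 0 0 0 0 0 0; 0 0 0.2 0 0 0; 0 0 0 0 0 0"

```text
time: 8.8
tool_pos: [0.5414, -0.1796, 0.1123]
ee_rot: [-3.141, 0.001, -2.941]
wrist_force: [-4.1, 0.9, 10.2]
width: 0.0087
```

Call:
step_arm:
  increments: "0 0 0.2 0 0 0; 0 0 0.2 0 0 0; 0 0 0.2 0 0 0; 0 0 0 0 0 0; 0 0 0 0 0 0"

```text
time: 9.3
tool_pos: [0.5418, -0.1798, 0.1121]
ee_rot: [-3.139, 0.004, -2.941]
wrist_force: [-10.4, 3.6, 29.6]
width: 0.009
```

```bash
python3 - <<'E'
from h import *
s=get_obs(); print(s["wrist_torque"],s["wrist_force"],s["ee_rot"])
M=R.from_euler("xyz",s["ee_rot"]).as_matrix(); print("tool-axis T",M.T@s["wrist_torque"],"F",M.T@s["wrist_force"])
t=snapshot("top"); sd=snapshot("side")
cv2.imwrite("pics/c6.png",cv2.hconcat([crop(sd,260,190,45,60,8),crop(t,275,175,45,60,8)]))
g=cv2.cvtColor(t,cv2.COLOR_RGB2GRAY); print(g[184:218:2,284:308])
E
```

```text
[1.04867245 2.17902745 0.02508004] [-10.43054473   3.57198005  29.60189564] [-3.13880207  0.00351017 -2.94129836]
tool-axis T [-1.46132089  1.9267598  -0.02532755] F [  9.4073787    5.49308622 -29.650544  ]
[[ 86  82  76  61  72 109 120 103  81  65  56  45  41  36  33  33  30  32
   33  31  35  33  34  36]
 [101 124 141 112  63  52  97 129 129 104  80  66  57  49  42  36  34  35
   33  34  29  30  30  32]
 [123 163 181 158 101  54  37  64  90 116 127 122 102  92  80  62  55  50
   45  42  36  39  42  40]
 [130 158 178 182 143  82  45  30  30  43  61  82 106 117 120 120 117 111
   93  74  67  62  62  57]
 [109 140 166 181 170 121  65  48  41  42  33  30  30  41  47  59  62  59
   54  47  44  40  37  23]
 [ 87 105 120 124 114  82  54  46  43  40  37  37  36  32  23  34  41  47
   48  49  39  27  30  28]
 [ 49  50  45  45  54  63  59  48  38  30  28  28  33  35  35  38  47  46
   52  50  47  36  38  31]
 [ 38  42  49  49  57  64  69  66  59  47  44  45  43  40  40  42  45  51
   50  46  39  40  43  43]
 [ 53  58  57  55  62 104 144 148 115  76  59  65  70  82  91  93  88  70
   53  49  47  47  49  45]
 [ 73  76  79  77  70  96 157 188 178 149 135 127 127 123 115 113 106  89
   64  50  46  48  49  49]
 [ 86  85  86  84  75  80 133 178 194 183 177 158 140 121 102 101 104 102
   83  58  49  54  52  46]
 [ 69  65  69  65  65  80 121 164 192 193 170 159 159 138 108  93 100 108
  102  76  55  48  47  43]
 [ 49  48  48  51  50  58  87 140 177 195 191 172 146 118 107 114 124 129
  123 107  78  54  47  46]
 [ 50  48  45  51  52  52  79 129 166 188 197 193 178 170 182 182 174 162
  147 124  89  60  49  46]
 [ 70  72  71  78  79  73  82 107 140 163 169 166 156 136 125 106  94  83
   69  60  52  49  50  49]
 [ 83  84  85  82  82  85  85  93 113 114 102  87  77  71  67  62  64  71
   65  70  70  69  63  67]
 [ 83  84  81  83  83  85  84  84  84  85  83  79  82  79  80  79  79  79
   81  82  81  77  78  75]]
```

View pics/c6.png

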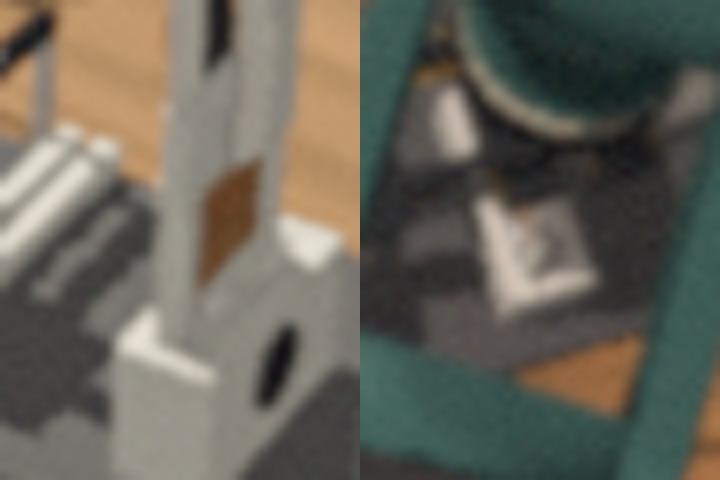

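In the crops the plate stands too far toward viewer +y, with its edges about 12 px left of where a centred plate would be. The torque agrees with that. Shifting −y by 3.5 mm.

Call:
step_arm:
  increments: "0 0 -0.6 0 0 0; 0 0 -0.3 0 0 0; -0.1 -0.35 0 0 0 0; 0 0 0.1 0 0 0; 0 0 0 0 0 0"

```text
time: 9.9
tool_pos: [0.543, -0.183, 0.1118]
ee_rot: [3.141, -0.001, -2.942]
wrist_force: [0.9, -0.1, 1.4]
width: 0.0091
```

Call:
step_arm:
  increments: "0 0 0.2 0 0 0; 0 0 0.2 0 0 0; 0 0 0.2 0 0 0; 0 0 0 0 0 0; 0 0 0 0 0 0"

```text
time: 10.4
tool_pos: [0.5457, -0.1825, 0.1097]
ee_rot: [-3.14, 0.007, -2.941]
wrist_force: [2.1, 1.8, 10.1]
width: 0.0089
```

```bash
python3 - <<'E'
from h import *
s=get_obs(); M=R.from_euler("xyz",s["ee_rot"]).as_matrix(); print("tool-axis T",M.T@s["wrist_torque"],"F",M.T@s["wrist_force"])
go(list(vw(-.02,-.05))+[.0705],191.5)
E
```

```text
tool-axis T [-0.49022172 -0.13014592  0.04559349] F [ -2.50568645   1.31999935 -10.07365219]
t 10.4 pos [ 0.5457 -0.1825  0.1097] w 0.0089 F [ 2.1  1.8 10.1]
 turn(tool) [-0.0019  0.0069 -0.0001]  shift cm in cur axes [0.13 0.26 3.92]  in target axes [0.1  0.26 3.92]
```

Now it's in the chamfer and sliding toward +x. I'll follow it.

Call:
step_arm:
  increments: "0 0 -0.3 0 0 0; -0.25 0 0 0 0 0; 0 0.05 0 0 0 0; 0 0 0.2 0 0 0; 0 0 0.2 0 0 0"

```text
time: 10.9
tool_pos: [0.5473, -0.1819, 0.1077]
ee_rot: [-3.14, 0.005, -2.941]
wrist_force: [1.8, 0.7, 11.6]
width: 0.0088
```

Call:
step_arm:
  increments: "0 0 0.2 0 0 0; 0 0 0.2 0 0 0; 0 0 0 0 0 0; 0 0 0 0 0 0"

```text
time: 11.3
tool_pos: [0.5496, -0.1815, 0.1055]
ee_rot: [-3.139, 0.011, -2.941]
wrist_force: [4.4, 2.8, 12.4]
width: 0.009
```

```bash
python3 - <<'E'
from h import *
s=get_obs(); M=R.from_euler("xyz",s["ee_rot"]).as_matrix(); print("tool-axis T",M.T@s["wrist_torque"],"F",M.T@s["wrist_force"],s["ee_rot"])
E
```

```text
tool-axis T [-0.43558929 -0.5132437   0.06976813] F [ -4.96515636   1.79082097 -12.32201985] [-3.1386509   0.01053713 -2.94087296]
```

Call:
step_arm:
  increments: "0 0 -0.2 0 0 0; -0.2 0 0 0 0 0; -0.2 0.1 0 0 0 0; 0 0 0 0 0 0; 0 0 0 0 0 0"

```text
time: 11.8
tool_pos: [0.55, -0.1811, 0.1047]
ee_rot: [-3.139, 0.002, -2.941]
wrist_force: [0.4, -1.2, 7.0]
width: 0.0089
```

```bash
python3 - <<'E'
from h import *
s=get_obs(); M=R.from_euler("xyz",s["ee_rot"]).as_matrix(); print("tool-axis T",M.T@s["wrist_torque"],"F",M.T@s["wrist_force"],s["ee_rot"])
sd=snapshot("side"); t=snapshot("top"); cv2.imwrite("pics/c7full.png",sd[:,:,::-1]); cv2.imwrite("pics/c7top.png",t[:,:,::-1])
cv2.imwrite("pics/c7.png",cv2.hconcat([crop(sd,260,180,50,70,8),crop(t,275,175,45,70,8)]))
E
```

```text
tool-axis T [ 0.26418368  0.37597176 -0.065984  ] F [-0.17663821 -1.25126629 -7.0321742 ] [-3.13850632e+00  1.57450289e-03 -2.94147312e+00]
```

View pics/c7.png

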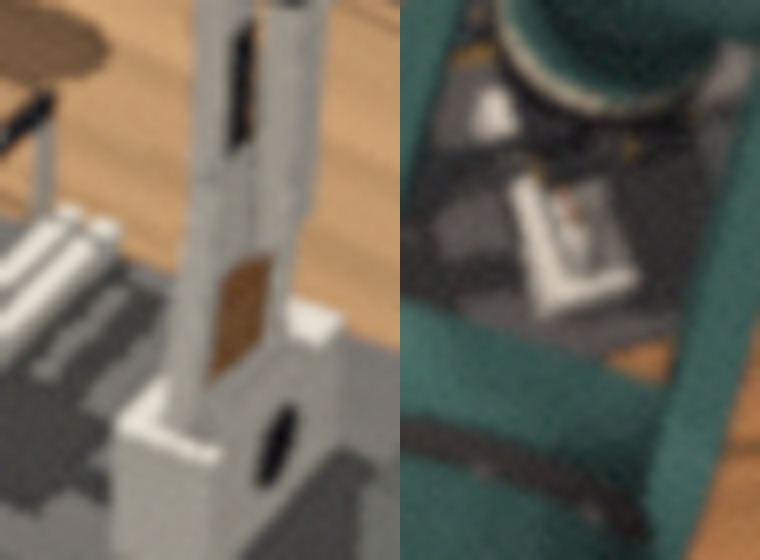

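In the side crop the plate has pivoted in the pads: its window edges lean, and the bottom −x corner at (168,420) is already at its seat position. The −x end rode up on the chamfer. I'll measure the tilt numerically from the amber window. This was my 12th picture, so everything from here is numeric.

```bash
cat >> h.py <<'E'
def onplane(uv,P,yaw):
    e,d=ray("side",*uv); n=np.array([-np.sin(yaw),np.cos(yaw),0]); q=e+d*(np.dot(n,np.asarray(P)-e)/np.dot(n,d))
    w=q-P; return w[0]*np.cos(yaw)+w[1]*np.sin(yaw), w[2]
def window(bgr,P,yaw=VY,box=(270,160,320,240)):
    x0,y0,x1,y1=box; g=cv2.resize(bgr[y0:y1,x0:x1],None,fx=8,fy=8,interpolation=cv2.INTER_CUBIC)
    h=cv2.cvtColor(g,cv2.COLOR_BGR2HSV); m=((h[:,:,1]>110)&(h[:,:,2]<150)).astype(np.uint8)
    cs=[c for c in cv2.findContours(m,0,1)[0] if cv2.contourArea(c)>1500]
    for c in cs:
        c=c.reshape(-1,2); uv=(c+.5)/8-.5+[x0,y0]; q=np.array([onplane(p,P,yaw) for p in uv])*1000
        r=cv2.minAreaRect(q.astype(np.float32)); x,z,w,hh=cv2.boundingRect(c)
        mid=(q[:,1]>np.percentile(q[:,1],25))&(q[:,1]<np.percentile(q[:,1],75))
        L=q[mid&(q[:,0]<q[:,0].mean())]; Rr=q[mid&(q[:,0]>q[:,0].mean())]
        a=[np.degrees(np.polyfit(k[:,1],k[:,0],1)[0]) if len(k)>3 else None for k in(L,Rr)]
        print("win bbox px",x/8+x0,z/8+y0,w/8,hh/8,"rect",np.round(r[0],1),np.round(r[1],1),round(r[2],1),"lean deg (top to +x = +) L,R",np.round(a,1))
E
python3 - <<'E'
from h import *
t=R.from_euler("z",VY)
window(cv2.imread("pics/c4full.png"),np.array([.5432,-.1863,.128])-t.apply([0,.0045,0]))
window(cv2.imread("pics/c7full.png"),np.array([.550,-.1811,.1047])-t.apply([0,.0045,0]))
E
```

```text
win bbox px 288.5 206.125 6.375 13.75 rect [ -7.3 -17.4] [30.4 31.4] 0.9 lean deg (top to +x = +) L,R [ 1.1 -0.7]
win bbox px 292.75 160.0 24.75 7.0 rect [55.  83.6] [  8.2 159.8] 59.9 lean deg (top to +x = +) L,R [-85.1 -96.7]
win bbox px 286.875 212.75 6.5 13.5 rect [-13.3 -15.6] [32.3 28.8] 80.3 lean deg (top to +x = +) L,R [10.5 10.2]
win bbox px 274.25 160.0 42.25 15.0 rect [ 11.4 106.4] [ 11.5 260.3] 58.9 lean deg (top to +x = +) L,R [-95.6 -91.7]
```

Call:
step_arm:
  increments: "0 0 -0.5 0 0 0; 0 0 -0.7 0 0 0; 0 0 -0.6 0 0 0; 0 0 0 0 -0.09 0; 0 0 0 0 -0.085 0"

```text
time: 12.4
tool_pos: [0.5498, -0.1793, 0.1215]
ee_rot: [3.141, 0.178, -2.94]
wrist_force: [0.7, -0.1, -1.5]
width: 0.009
```

Call:
step_arm:
  increments: "0 0 0 0 0 0; 0 0 0 0 0 0; 0 0 0 0 0 0"

```text
time: 12.7
tool_pos: [0.5497, -0.1798, 0.1217]
ee_rot: [3.141, 0.174, -2.941]
wrist_force: [0.1, 0.7, -0.2]
width: 0.0086
```

```bash
cat >> h.py <<'E'
def mv(p):
    s=get_obs(); M=R.from_euler("xyz",s["ee_rot"]).as_matrix(); V=R.from_euler("z",VY).as_matrix()
    print("t",round(s["time"],2),"pos",np.round(s["tool_pos"],4),"rot",np.round(s["ee_rot"],3),"w",round(s["width"],4),"Fviewer",(V.T@s["wrist_force"]).round(1),"Tviewer",(V.T@s["wrist_torque"]).round(2))
    print(" shift cm tool axes",(M.T@(np.array(p)-s["tool_pos"])*100).round(2)," 1cm down:",(M.T@[0,0,-1]).round(3)," 1cm +xv:",(M.T@V[:,0]).round(3)," 1cm +yv:",(M.T@V[:,1]).round(3))
E
python3 - <<'E'
from h import *
mv([.5446,-.1822,.1195]); s=get_obs(); sd=snapshot("side")
window(sd[:,:,::-1],s["tool_pos"]-R.from_euler("z",VY).apply([0,.0045,0]),box=(270,185,310,240))
E
```

```text
t 12.7 pos [ 0.5497 -0.1798  0.1217] rot [ 3.141  0.174 -2.941] w 0.0086 Fviewer [ 0.3  0.7 -0.2] Tviewer [ 0.01  0.12 -0.03]
 shift cm tool axes [ 0.58 -0.13  0.12]  1cm down: [ 0.174 -0.     0.985]  1cm +xv: [-0.985  0.     0.174]  1cm +yv: [0. 1. 0.]
win bbox px 287.375 207.0 6.5 13.375 rect [ -9.9 -16.6] [30.4 30.4] 89.1 lean deg (top to +x = +) L,R [ 3.3 -3. ]
```

Call:
step_arm:
  increments: "0.5 -0.15 0 0 0 0; 0.05 0 0.3 0 0 0; 0.05 0 0.3 0 0 0; 0 0 0 0 0 0; 0 0 0 0 0 0"

```text
time: 13.25
tool_pos: [0.5446, -0.1823, 0.1142]
ee_rot: [3.141, 0.175, -2.941]
wrist_force: [-0.0, -0.6, -1.8]
width: 0.0085
```

Call:
step_arm:
  increments: "0.04 0 0.2 0 0 0; 0.04 0 0.2 0 0 0; 0.04 0 0.2 0 0 0; 0 0 0 0 0 0; 0 0 0 0 0 0"

```text
time: 13.75
tool_pos: [0.5457, -0.1825, 0.1109]
ee_rot: [-3.14, 0.179, -2.941]
wrist_force: [-0.9, 2.1, 6.1]
width: 0.009
```

```bash
python3 - <<'E'
from h import *
mv([.5446,-.1822,.0708])
E
```

```text
t 13.75 pos [ 0.5457 -0.1825  0.1109] rot [-3.14   0.179 -2.941] w 0.009 Fviewer [-0.5  2.2  6.1] Tviewer [ 0.34  0.21 -0.01]
 shift cm tool axes [0.82 0.06 3.92]  1cm down: [0.178 0.001 0.984]  1cm +xv: [-0.984  0.     0.178]  1cm +yv: [ 0.     1.    -0.001]
```

Call:
step_arm:
  increments: "-0.04 0 -0.2 0 0 0; -0.2 0.1 0.04 0 0 0; 0.04 0 0.2 0 0 0; 0.04 0 0.2 0 0 0; 0 0 0 0 0 0"

```text
time: 14.25
tool_pos: [0.5485, -0.1811, 0.1092]
ee_rot: [-3.14, 0.181, -2.941]
wrist_force: [-0.3, 1.2, 8.6]
width: 0.0089
```

```bash
python3 - <<'E'
from h import *
mv([.5446,-.1822,.0708]); s=get_obs(); sd=snapshot("side")
window(sd[:,:,::-1],s["tool_pos"]-R.from_euler("z",VY).apply([0,.0045,0]),box=(270,185,310,245))
E
```

```text
t 14.25 pos [ 0.5485 -0.1811  0.1092] rot [-3.14   0.181 -2.941] w 0.0089 Fviewer [-0.   1.2  8.6] Tviewer [ 0.29 -0.02  0.05]
 shift cm tool axes [ 1.09 -0.02  3.71]  1cm down: [0.18  0.002 0.984]  1cm +xv: [-0.984  0.001  0.18 ]  1cm +yv: [ 0.     1.    -0.002]
win bbox px 287.0 212.125 6.375 12.75 rect [-11.5 -15.7] [29.4 30.4] 88.8 lean deg (top to +x = +) L,R [ 0.5 -4.2]
```

The plate is still level, and the torque again places the contact at the −x end. Moving another 2 mm +x.

Call:
step_arm:
  increments: "-0.04 0 -0.2 0 0 0; -0.2 0.05 0.04 0 0 0; -0.1 0 0.02 0 0 0; 0.04 0 0.2 0 0 0; 0 0 0 0 0 0"

```text
time: 14.8
tool_pos: [0.5504, -0.1805, 0.1078]
ee_rot: [-3.14, 0.178, -2.941]
wrist_force: [-0.2, 0.2, 7.2]
width: 0.009
```

```bash
python3 - <<'E'
from h import *
mv([.5446,-.1822,.0708])
E
```

```text
t 14.8 pos [ 0.5504 -0.1805  0.1078] rot [-3.14   0.178 -2.941] w 0.009 Fviewer [-0.2  0.2  7.2] Tviewer [-0.06  0.14  0.02]
 shift cm tool axes [ 1.25 -0.05  3.54]  1cm down: [0.177 0.002 0.984]  1cm +xv: [-0.984  0.001  0.177]  1cm +yv: [ 0.     1.    -0.002]
```

Call:
step_arm:
  increments: "-0.2 0 0.04 0 0 0; -0.1 0 0.02 0 0 0; 0.04 0 0.2 0 0 0; 0 0 0 0 0 0; 0 0 0 0 0 0"

```text
time: 15.3
tool_pos: [0.5536, -0.1799, 0.1058]
ee_rot: [-3.139, 0.178, -2.941]
wrist_force: [0.9, -0.7, 5.8]
width: 0.0088
```

```bash
python3 - <<'E'
from h import *
mv([.5446,-.1822,.0708]); s=get_obs(); sd=snapshot("side")
window(sd[:,:,::-1],s["tool_pos"]-R.from_euler("z",VY).apply([0,.0045,0]),box=(270,185,310,245))
cv2.imwrite("pics/c8full.png",sd[:,:,::-1])
E
```

```text
t 15.3 pos [ 0.5536 -0.1799  0.1058] rot [-3.139  0.178 -2.941] w 0.0088 Fviewer [ 0.7 -0.9  5.8] Tviewer [ 0.01  0.1  -0.04]
 shift cm tool axes [ 1.53 -0.04  3.29]  1cm down: [0.177 0.002 0.984]  1cm +xv: [-0.984  0.001  0.177]  1cm +yv: [ 0.     1.    -0.002]
win bbox px 287.25 211.875 6.375 13.5 rect [-14.9 -15. ] [32.2 29.8] 84.2 lean deg (top to +x = +) L,R [ 7.8 -1.8]
```

The window stayed put in the image while the hand moved, so the plate pivots with its −x end hung on the rim. The plate sits about 4 mm toward −x in the hand. I'll lift clear, re-level by −0.1 rad, and go in farther +x.

Call:
step_arm:
  increments: "-0.1 0 -0.6 0 0 0; -0.1 0 -0.6 0 0 0; 0 0 0 0 -0.1 0; 0 0 0 0 0 0; 0 0 0 0 0 0"

```text
time: 15.85
tool_pos: [0.5511, -0.1792, 0.1155]
ee_rot: [3.14, 0.272, -2.943]
wrist_force: [0.2, -0.5, -1.7]
width: 0.0089
```

```bash
python3 - <<'E'
from h import *
mv([.5527,-.1803,.1165]); s=get_obs(); sd=snapshot("side"); cv2.imwrite("pics/c9full.png",sd[:,:,::-1])
window(sd[:,:,::-1],s["tool_pos"]-R.from_euler("z",VY).apply([0,.0045,0]),box=(270,185,310,245))
E
```

```text
t 15.85 pos [ 0.5511 -0.1792  0.1155] rot [ 3.14   0.272 -2.943] w 0.0089 Fviewer [ 0.1 -0.5 -1.7] Tviewer [-0.    0.18  0.  ]
 shift cm tool axes [-0.16 -0.14 -0.06]  1cm down: [ 0.269 -0.002  0.963]  1cm +xv: [-0.963  0.001  0.269]  1cm +yv: [0.002 1.    0.001]
win bbox px 286.875 209.125 6.375 13.0 rect [-13.1 -15.5] [30.1 30.7] 89.4 lean deg (top to +x = +) L,R [-0.8 -3.1]
```

Call:
step_arm:
  increments: "-0.26 -0.14 0.07 0 0 0; 0.05 0 0.2 0 0 0; 0.05 0 0.2 0 0 0; 0.05 0 0.2 0 0 0; 0 0 0 0 0 0"

```text
time: 16.4
tool_pos: [0.5556, -0.1801, 0.1116]
ee_rot: [-3.141, 0.276, -2.941]
wrist_force: [-2.6, 0.3, 4.3]
width: 0.0085
```

```bash
python3 - <<'E'
from h import *
mv([.5535,-.1803,.071]); s=get_obs(); sd=snapshot("side")
window(sd[:,:,::-1],s["tool_pos"]-R.from_euler("z",VY).apply([0,.0045,0]),box=(270,185,310,245))
E
```

```text
t 16.4 pos [ 0.5556 -0.1801  0.1116] rot [-3.141  0.276 -2.941] w 0.0085 Fviewer [-2.5  0.8  4.3] Tviewer [0.32 0.36 0.1 ]
 shift cm tool axes [1.31 0.03 3.85]  1cm down: [0.273 0.    0.962]  1cm +xv: [-0.962  0.     0.273]  1cm +yv: [-0.  1. -0.]
win bbox px 288.25 209.875 6.375 13.25 rect [-13.4 -16.1] [30.5 30.2] 87.9 lean deg (top to +x = +) L,R [ 2.3 -4.5]
```

```bash
python3 - <<'E'
from h import *
np.set_printoptions(linewidth=250)
g=cv2.imread("pics/c9full.png",0); print("cols",np.arange(270,307))
for r in range(196,246,1): print(r,g[r,270:307])
E
```

```text
cols [270 271 272 273 274 275 276 277 278 279 280 281 282 283 284 285 286 287 288 289 290 291 292 293 294 295 296 297 298 299 300 301 302 303 304 305 306]
196 [152 154 157 158 162 162 161 164 163 164 163 158 146 142 141 120  86  84 113 126 136 142 142 144 139 135 134 138 151 163 166 167 169 170 171 171 169]
197 [151 151 153 154 156 158 162 160 161 161 162 159 148 142 140 128 114 122 130 123 132 139 142 142 137 135 136 136 147 153 157 162 165 168 169 170 170]
198 [154 153 152 151 152 152 155 157 158 157 158 159 151 141 141 138 134 138 137 128 135 139 141 139 135 134 134 135 143 153 153 155 159 160 165 167 169]
199 [160 157 155 153 152 151 150 151 151 152 154 154 146 143 143 140 139 139 142 135 136 141 144 142 135 135 136 136 147 152 156 154 153 154 158 161 164]
200 [164 163 158 158 154 152 150 151 151 149 150 149 142 139 143 139 140 140 139 137 133 136 141 139 138 136 137 136 144 155 157 157 156 154 154 154 157]
201 [167 166 163 161 159 158 156 154 152 151 148 146 146 145 145 142 140 141 139 133 130 134 140 141 140 136 135 134 146 158 160 159 158 156 156 154 153]
202 [166 166 165 165 
[... 6054 characters left out ...]
145 139 139 138 138 127 114 115 125 126 109  82  66  66  63  66  67  66  71  91 103]
242 [106  89  75  86 133 153 153 152 153 151 152 152 152 150 153 152 145 137 137 136 136 136 133 137 134 116  87  68  69  68  67  68  67  66  73  95 106]
243 [118 110 102 106 139 151 153 153 153 152 152 152 154 153 153 152 142 139 139 139 140 138 139 137 119  94  73  69  71  68  67  69  68  64  73  94 107]
244 [117 119 115 122 141 153 153 153 153 153 152 152 152 152 151 150 142 139 136 137 138 138 135 123 100  75  65  68  69  67  69  66  69  66  72  97 106]
245 [117 118 116 127 146 154 152 152 153 151 152 151 152 153 152 149 140 137 136 136 138 136 120 100  78  69  66  66  70  70  67  69  68  67  74  96 109]
```

```bash
python3 - <<'E'
from h import *
from scipy.optimize import least_squares
X=np.array([np.cos(VY),np.sin(VY)]);Y=np.array([-np.sin(VY),np.cos(VY)])
obs={(-.0425,.016):(273.8,232.4),(-.0425,-.016):(286.3,237.1),(.0425,-.016):(302,220.8)}
def f(p): return np.concatenate([proj("side",[*(p[:2]+X*k[0]+Y*k[1]),.06])-v for k,v in obs.items()])
r=least_squares(f,[.5445,-.181]); print("slot centre by side view",r.x,"res",r.fun.round(1)); S=r.x
# plate: vertical edges: (sx,sy):(col,row)
ed={(-.032,-.0045):(284.8,226),(-.032,.0045):(280,222),(.032,-.0045):(295.5,217)}
def col(p,k,row):
    zs=np.array([.0624,.1]); q=np.array([proj("side",[*(p+X*k[0]+Y*k[1]),z]) for z in zs]); return np.interp(row,q[::-1,1],q[::-1,0]) if 0 else q[0,0]+(q[1,0]-q[0,0])*(row-q[0,1])/(q[1,1]-q[0,1])
h=lambda p:[col(p,k,v[1])-v[0] for k,v in ed.items()]
r=least_squares(h,[.5445,-.181]); P=r.x; print("plate",P,"res",np.round(r.fun,2))
d=S-P; print("plate must move (viewer x,y) mm",(d@X*1e3).round(1),(d@Y*1e3).round(1))
print("bottom -x-y pred",proj("side",[*(P-X*.032-Y*.0045),.0624]))
E
```

```text
slot centre by side view [ 0.54334957 -0.18097315] res [ 0.1  0.8 -0.4  0.5  0.4 -1.4]
plate [ 0.5750826  -0.15515171] res [-0.94  0.73  0.22]
plate must move (viewer x,y) mm -36.2 -19.0
bottom -x-y pred [284.00625646 222.58831132]
```

```bash
python3 - <<'E'
from h import *
X=np.array([np.cos(VY),np.sin(VY)]);Y=np.array([-np.sin(VY),np.cos(VY)]); T=np.array([.5511,-.1792])
ed={(-.032,-.0045):(284.8,226),(-.032,.0045):(280,222),(.032,-.0045):(295.5,217)}
for dx in(-.016,-.012,-.008,-.004,0):
    p=T+X*dx; o=[]
    for k,v in ed.items():
        q=[proj("side",[*(p+X*k[0]+Y*k[1]),z]) for z in(.0624,.1)]
        o.append(q[0][0]+(q[1][0]-q[0][0])*(v[1]-q[0][1])/(q[1][1]-q[0][1])-v[0])
    print(dx,np.round(o,2),proj("side",[*(p-X*.032-Y*.0045),.0624]).round(1),"obs bottom corner ~(284.7,231.7)")
E
```

```text
-0.016 [-2.46 -0.99 -0.6 ] [282.  234.6] obs bottom corner ~(284.7,231.7)
-0.012 [-1.66 -0.17  0.11] [282.8 233.7] obs bottom corner ~(284.7,231.7)
-0.008 [-0.87  0.63  0.82] [283.6 232.8] obs bottom corner ~(284.7,231.7)
-0.004 [-0.08  1.43  1.52] [284.5 231.9] obs bottom corner ~(284.7,231.7)
0 [0.7  2.23 2.21] [285.3 231. ] obs bottom corner ~(284.7,231.7)
```

Call:
step_arm:
  increments: "-0.05 0 -0.2 0 0 0; 0.25 0.05 -0.07 0 0 0; 0 0 0 0 0 0; 0.06 0 0.2 0 0 0; 0.06 0 0.2 0 0 0"

```text
time: 16.95
tool_pos: [0.5522, -0.1802, 0.1075]
ee_rot: [3.141, 0.275, -2.942]
wrist_force: [0.1, 0.1, -1.4]
width: 0.0087
```

```bash
python3 - <<'E'
from h import *
mv([.5535,-.1803,.071])
E
```

```text
t 16.95 pos [ 0.5522 -0.1802  0.1075] rot [ 3.141  0.275 -2.942] w 0.0087 Fviewer [ 0.1  0.1 -1.4] Tviewer [ 0.02  0.15 -0.04]
 shift cm tool axes [ 0.87 -0.04  3.54]  1cm down: [ 0.271 -0.     0.963]  1cm +xv: [-0.963  0.001  0.271]  1cm +yv: [0.001 1.    0.   ]
```

Call:
step_arm:
  increments: "0.05 0 0.2 0 0 0; 0 0 0 0 0 0; 0 0 0 0 0 0"

```text
time: 17.25
tool_pos: [0.5524, -0.1802, 0.1057]
ee_rot: [3.141, 0.275, -2.941]
wrist_force: [0.9, -0.4, -0.3]
width: 0.009
```

```bash
python3 - <<'E'
from h import *
mv([.5535,-.1803,.071]); s=get_obs(); sd=snapshot("side")
window(sd[:,:,::-1],s["tool_pos"]-R.from_euler("z",VY).apply([0,.0045,0]),box=(270,185,310,245))
E
```

```text
t 17.25 pos [ 0.5524 -0.1802  0.1057] rot [ 3.141  0.275 -2.941] w 0.009 Fviewer [ 0.8 -0.6 -0.3] Tviewer [ 0.08  0.25 -0.03]
 shift cm tool axes [ 0.84 -0.04  3.37]  1cm down: [ 0.271 -0.     0.962]  1cm +xv: [-0.962  0.001  0.271]  1cm +yv: [0.001 1.    0.   ]
win bbox px 287.375 212.5 6.25 13.125 rect [-13.5 -15.7] [30.  30.1] 89.7 lean deg (top to +x = +) L,R [ 4.4 -4.7]
```

It's in: the plate is level, 7 mm into the slot, and nearly force-free. Continuing down.

Call:
step_arm:
  increments: "0.08 0 0.29 0 0 0; 0.08 0 0.29 0 0 0; 0.08 0 0.29 0 0 0; 0 0 0 0 0 0"

```text
time: 17.7
tool_pos: [0.5521, -0.1799, 0.096]
ee_rot: [3.141, 0.274, -2.942]
wrist_force: [0.1, -0.6, -1.2]
width: 0.0086
```

```bash
python3 - <<'E'
from h import *
mv([.5535,-.1803,.071])
E
```

```text
t 17.7 pos [ 0.5521 -0.1799  0.096 ] rot [ 3.141  0.274 -2.942] w 0.0086 Fviewer [-0.1 -0.6 -1.2] Tviewer [0.05 0.14 0.06]
 shift cm tool axes [ 0.55 -0.07  2.45]  1cm down: [ 0.271 -0.001  0.963]  1cm +xv: [-0.963  0.001  0.271]  1cm +yv: [0.001 1.    0.001]
```

Call:
step_arm:
  increments: "0.11 0 0.39 0 0 0; 0.11 0 0.39 0 0 0; 0.11 0 0.39 0 0 0; 0.11 0 0.39 0 0 0; 0 0 0 0 0 0"

```text
time: 18.2
tool_pos: [0.5521, -0.1799, 0.0797]
ee_rot: [3.14, 0.274, -2.942]
wrist_force: [-0.2, -0.5, -1.7]
width: 0.0089
```

Call:
step_arm:
  increments: "0.08 0 0.29 0 0 0; 0.08 0 0.29 0 0 0; 0.05 0 0.19 0 0 0; 0.05 0 0.19 0 0 0; 0 0 0 0 0 0"

```text
time: 18.7
tool_pos: [0.5522, -0.1802, 0.0703]
ee_rot: [3.141, 0.274, -2.942]
wrist_force: [-2.9, -1.8, -1.4]
width: 0.0087
```

```bash
python3 - <<'E'
from h import *
mv([.5535,-.1803,.071]); s=get_obs(); sd=snapshot("side")
window(sd[:,:,::-1],s["tool_pos"]-R.from_euler("z",VY).apply([0,.0045,0]),box=(270,185,310,265))
E
```

```text
t 18.7 pos [ 0.5522 -0.1802  0.0703] rot [ 3.141  0.274 -2.942] w 0.0087 Fviewer [-3.2 -1.2 -1.4] Tviewer [-0.04  0.76 -0.03]
 shift cm tool axes [-0.15 -0.03 -0.03]  1cm down: [ 0.271 -0.     0.963]  1cm +xv: [-0.963  0.001  0.271]  1cm +yv: [0.001 1.    0.   ]
```

Call:
step_arm:
  increments: "0.05 0 0.19 0 0 0; 0.05 0 0.19 0 0 0; 0 0 0 0 0 0; 0 0 0 0 0 0"

```text
time: 19.15
tool_pos: [0.5523, -0.1804, 0.0696]
ee_rot: [-3.141, 0.275, -2.94]
wrist_force: [-11.9, 0.1, 11.9]
width: 0.0086
```

```bash
python3 - <<'E'
from h import *
mv([.5535,-.1803,.071])
E
```

```text
t 19.15 pos [ 0.5523 -0.1804  0.0696] rot [-3.141  0.275 -2.94 ] w 0.0086 Fviewer [-11.7   2.4  11.9] Tviewer [0.7  1.65 0.16]
 shift cm tool axes [-0.16 -0.02 -0.1 ]  1cm down: [0.271 0.001 0.962]  1cm +xv: [-0.962 -0.     0.271]  1cm +yv: [-0.     1.    -0.001]
```

It reached the floor at about the expected height. Relax x, release, and rise.

Call:
step_arm:
  increments: "0.1 0 -0.1 0 0 0; 0 0 0 0 0 0"

```text
time: 19.35
tool_pos: [0.5521, -0.1804, 0.0696]
ee_rot: [-3.141, 0.277, -2.941]
wrist_force: [-6.2, 0.6, 6.1]
width: 0.0088
```

Call:
step_arm:
  increments: "0 0 0 0 0 0; 0 0 0 0 0 0; 0 0 0 0 0 0; 0 0 0 0 0 0"
  claw: -0.1

```text
time: 19.75
tool_pos: [0.5517, -0.1802, 0.0673]
ee_rot: [3.141, 0.275, -2.941]
wrist_force: [0.3, 0.4, -0.3]
width: 0.0373
```

Call:
step_arm:
  increments: "-0.13 0 -0.48 0 0 0; -0.27 0 -0.96 0 0 0; -0.4 0 -1.44 0 0 0; -0.54 0 -1.92 0 0 0; -0.54 0 -1.92 0 0 0"

```text
time: 20.25
tool_pos: [0.5515, -0.1805, 0.1389]
ee_rot: [-3.141, 0.276, -2.941]
wrist_force: [-0.2, 0.2, 1.0]
width: 0.0518
```

Call:
step_arm:
  increments: "0 0 0 0 0.14 0; 0 0 0 0 0.133 0; 0 0 0 0 0 0; 0 0 0 0 0 0"
  claw: 1

```text
time: 20.65
tool_pos: [0.5518, -0.1801, 0.1372]
ee_rot: [3.141, 0.003, -2.94]
wrist_force: [0.1, 0.1, -0.4]
width: 0.0233
```

```bash
python3 - <<'E'
from h import *
S=vw(-.02,-.05); go([*S,.11],191.5); sd=snapshot("side"); cv2.imwrite("pics/c10.png",sd[:,:,::-1])
window(sd[:,:,::-1],np.array([*S,.098])-R.from_euler("z",VY).apply([0,.0045,0]),box=(270,205,310,265))
np.set_printoptions(linewidth=250)
g=cv2.cvtColor(sd,cv2.COLOR_RGB2GRAY)
for r in range(206,242,2): print(r,g[r,272:306])
print("pred top corners",[proj("side",[*(S+R.from_euler("z",VY).apply([x,y,0])[:2]),.098]).round(1) for x in(-.032,.032) for y in(-.0045,.0045)])
E
```

```text
t 20.65 pos [ 0.5518 -0.1801  0.1372] w 0.0233 F [ 0.1  0.1 -0.4]
 turn(tool) [0.0005 0.0031 0.0007]  shift cm in cur axes [0.76 0.14 2.71]  in target axes [0.75 0.14 2.72]
206 [157 156 154 156 157 157 162 161 159 159 158 157 155 152 150 148 148 145 144 144 150 177 200 201 185 163 157 157 158 161 158 158 159 160]
208 [209 206 182 159 150 149 152 154 158 158 161 159 159 159 158 156 154 149 154 172 202 226 235 229 201 164 148 148 151 155 155 157 157 159]
210 [149 145 143 150 155 156 154 149 150 150 152 154 155 158 158 159 163 179 200 215 220 215 192 154 133 139 146 145 145 146 148 150 151 155]
212 [134 115  95  92 110 130 142 150 154 152 152 150 149 147 155 176 202 215 220 218 196 163 135 126 136 147 151 149 148 147 144 145 145 145]
214 [ 88  68  60  71  94 110 117 121 121 126 134 140 148 173 200 215 220 218 200 164 137 128 129 133 140 152 157 155 154 152 148 148 147 146]
216 [ 76  95 105 101  81  70  80  91 103 106 120 160 198 215 220 217 197 166 136 129 129 133 130 131 141 153 156 158 156 157 156 155 155 153]
218 [110 113  99  81  68  64  60  69  88 127 192 237 253 241 207 165 136 13
[... 1038 characters left out ...]
2 127 121 116 118 115]
234 [ 61  85 136 169 182 191 203 209 205 204 198 182 162 150 138 134 133 134 136 132 108  62  29  19  56 109 131 133 132 128 119 117 118 117]
236 [ 96 118 138 146 146 147 149 153 159 172 187 201 209 215 204 174 141 134 133 124  86  41  24  43  90 125 136 132 115  95  79  83  91 105]
238 [ 89 109 135 146 146 147 145 145 144 145 145 147 149 155 153 140 136 136 131 111  69  30  35  81 121 131 119  98  75  62  65  66  61  62]
240 [ 61  83 127 146 146 144 147 146 147 146 147 147 149 147 138 134 133 135 131 110  72  63  95 121 124 101  75  64  64  64  64  64  72 107]
pred top corners [array([284.2, 220.1]), array([280.8, 218.9]), array([296.9, 206.9]), array([293.6, 205.9])]
```

The plate top matches the predicted seated corners within about 1 px. A light press on top with shut fingers will make sure it's home.

Call:
step_arm:
  increments: "0.75 0.14 0 0 0 0; 0 0 1.2 0 0 0; 0 0 1.3 0 0 0; 0 0 0.8 0 0 0; 0 0 0 0 0 0"

```text
time: 21.2
tool_pos: [0.5421, -0.18, 0.1017]
ee_rot: [3.139, -0.001, -2.942]
wrist_force: [0.3, 0.1, 0.5]
width: 0.0005
```

Call:
step_arm:
  increments: "0 0 0.3 0 0 0; 0 0 0.2 0 0 0; 0 0 0.2 0 0 0; 0 0 0.1 0 0 0; 0 0 0 0 0 0"

```text
time: 21.7
tool_pos: [0.5443, -0.1811, 0.0983]
ee_rot: [-3.14, 0.004, -2.941]
wrist_force: [-1.7, -0.7, 4.6]
width: 0.0005
```

Call:
step_arm:
  increments: "0 0 0.2 0 0 0; 0 0 0.1 0 0 0; 0 0 0 0 0 0; 0 0 0 0 0 0"

```text
time: 22.1
tool_pos: [0.5449, -0.1821, 0.0983]
ee_rot: [-3.137, 0.006, -2.942]
wrist_force: [-4.3, -0.5, 13.7]
width: 0.0006
```

Call:
step_arm:
  increments: "0 0 -0.7 0 0 0; 0 0 -1.5 0 0 0; 0 0 -3 0 0 0; 0 0 -3 0 0 0; 0 0 -2 0 0 0"

```text
time: 22.6
tool_pos: [0.5444, -0.1808, 0.1985]
ee_rot: [-3.14, 0.005, -2.941]
wrist_force: [-0.6, -0.8, -0.5]
width: 0.001
```

```bash
python3 - <<'E'
from h import *
S=vw(-.02,.055); print(S); go([*S,.16],101.5)
sd=cv2.imread("pics/c10.png"); t=cv2.imread("pics/top0.png")
# black tab in both views
def dark(im,box,th):
    x0,y0,x1,y1=box; g=cv2.resize(cv2.cvtColor(im,6)[y0:y1,x0:x1],None,fx=8,fy=8,interpolation=cv2.INTER_CUBIC); m=(g<th).astype(np.uint8)
    c=max(cv2.findContours(m,0,2)[0],key=cv2.contourArea); M=cv2.moments(c); b=cv2.boundingRect(c)
    return (np.array(b)/8+[x0,y0,0,0]).round(1),M['m10']/M['m00']/8+x0-.4,M['m01']/M['m00']/8+y0-.4
np.set_printoptions(linewidth=250)
g=cv2.cvtColor(sd,6); print("side cols 240-262")
for r in range(188,212,2): print(r,g[r,240:264])
g=cv2.cvtColor(t,6); print("top cols 248-270")
for r in range(196,214): print(r,g[r,248:272])
V=R.from_euler("z",VY)
for n in("side","top"):
    print(n,{(x,y,z):proj(n,[*(S+V.apply([x,y,0])[:2]),z]).round(1).tolist() for x in(-.007,.007) for y in(-.013,.013) for z in(.118,)})
E
```

```text
[ 0.52323627 -0.0772915 ]
t 22.6 pos [ 0.5444 -0.1808  0.1985] w 0.001 F [-0.6 -0.8 -0.5]
 turn(tool) [0.0024 0.0054 1.5705]  shift cm in cur axes [ 0.03 10.57  3.83]  in target axes [ 1.056e+01 -1.000e-02  3.850e+00]
side cols 240-262
188 [163 163 164 165 163 162 159 156 156 152 150 150 149 149 150 140 117 102  91  90  91  92  92  92]
190 [158 156 157 158 161 163 166 163 162 157 160 157 158 153 153 151 149 147 140 135 134 121 104  97]
192 [158 161 158 157 158 155 138 114  93  81  95 113 123 139 151 154 152 154 152 152 151 145 126  96]
194 [127 130 142 153 158 144  99  49  35  34  39  41  43  52  59  68  94 133 151 142 122  87  56  36]
196 [158 151 139 133 128 117  80  37  28  22  36  30  30  34  34  26  52 113 143 124  79  39  37  66]
198 [162 163 164 165 161 140  96  44  26  31  29  30  28  31  26  26  32  41  62  65  60  88 133 150]
200 [124 133 143 151 157 146 102  45  20  26  28  33  29  30  32  26  24  27  50  93 130 149 154 153]
202 [157 149 138 135 131 112  78  34  23  28  30  28  31  30  26  22  43  91 125 149 158 160 157 147]
204 [128 136 149 151 154 143 105  51  24  29  30
[... 1819 characters left out ...]
49  39  44  53  67  98 121 111  88  65  48  45  42  41  45  45]
211 [114 110 107 103 100  90  69  50  39  35  54  73  80 110 138 126 100  73  53  46  44  43  44  44]
212 [101  99 103 102 101  90  71  50  38  31  55  81  87 104 139 138 115  85  62  50  41  41  43  46]
213 [100 106 111 112 105 100  81  58  40  34  46  75  88 101 135 150 126  94  65  47  46  40  45  44]
side {(-0.007, -0.013, 0.118): [254.3, 196.0], (-0.007, 0.013, 0.118): [245.2, 193.0], (0.007, -0.013, 0.118): [257.3, 193.4], (0.007, 0.013, 0.118): [248.3, 190.5]}
top {(-0.007, -0.013, 0.118): [265.8, 205.7], (-0.007, 0.013, 0.118): [257.2, 208.4], (0.007, -0.013, 0.118): [264.3, 201.1], (0.007, 0.013, 0.118): [255.7, 203.8]}
```

The press reached 13.7 N with the tip at 98.3 mm, so the plate is home. Next is the tab: turn 90° and open the fingers to about 50 mm.

Call:
step_arm:
  increments: "0 0 0 0 0 0.143; 0 0 0 0 0 0.143; 0 0 0 0 0 0.143; 0 0 0 0 0 0.143; 0 0 0 0 0 0.143"
  claw: -0.1

```text
time: 23.1
tool_pos: [0.5438, -0.1805, 0.1959]
ee_rot: [3.14, 0.002, 2.621]
wrist_force: [1.0, -1.0, 0.7]
width: 0.0373
```

Call:
step_arm:
  increments: "0 0 0 0 0 0.143; 0 0 0 0 0 0.143; 0 0 0 0 0 0.143; 0 0 0 0 0 0.143; 0 0 0 0 0 0.143"

```text
time: 23.6
tool_pos: [0.5438, -0.1805, 0.1959]
ee_rot: [3.139, 0.0, 1.906]
wrist_force: [-0.4, -0.3, 0.5]
width: 0.0515
```

Call:
step_arm:
  increments: "0 0 0 0 0 0.141; 2.5 0 0 0 0 0; 3 0 0 0 0 0; 3 0 0 0 0 0; 2 0 0 0 0 0"

```text
time: 24.1
tool_pos: [0.5225, -0.0759, 0.196]
ee_rot: [3.139, -0.0, 1.772]
wrist_force: [0.5, -1.0, 0.9]
width: 0.0515
```

```bash
python3 - <<'E'
from h import *
go([*vw(-.02,.055),.088],101.5)
E
```

```text
t 24.1 pos [ 0.5225 -0.0759  0.196 ] w 0.0515 F [ 0.5 -1.   0.9]
 turn(tool) [ 0.0027 -0.0005  0.0004]  shift cm in cur axes [-0.15  0.02 10.8 ]  in target axes [-0.15  0.05 10.8 ]
```

Call:
step_arm:
  increments: "-0.15 0 1.5 0 0 0; 0 0 2 0 0 0; 0 0 2 0 0 0; 0 0 1 0 0 0; 0 0 0 0 0 0"

```text
time: 24.6
tool_pos: [0.5219, -0.0794, 0.1279]
ee_rot: [-3.139, -0.002, 1.77]
wrist_force: [-0.1, 0.3, 0.0]
width: 0.052
```

Call:
step_arm:
  increments: "0 0 0.5 0 0 0; 0 0 0.5 0 0 0; 0 0 0.6 0 0 0; 0 0 0.6 0 0 0; 0 0 0.6 0 0 0"

```text
time: 25.1
tool_pos: [0.5232, -0.0791, 0.1019]
ee_rot: [3.139, 0.0, 1.771]
wrist_force: [-0.1, 0.6, -0.1]
width: 0.0517
```

Call:
step_arm:
  increments: "0 0 0.8 0 0 0; 0 0 0.7 0 0 0; 0 0 0 0 0 0; 0 0 0 0 0 0"

```text
time: 25.5
tool_pos: [0.523, -0.079, 0.087]
ee_rot: [3.14, -0.0, 1.771]
wrist_force: [-0.1, -0.2, 0.4]
width: 0.0518
```

```bash
python3 - <<'E'
from h import *
go([*vw(-.02,.055),.088],101.5)
E
```

```text
t 25.5 pos [ 0.523 -0.079  0.087] w 0.0518 F [-0.1 -0.2  0.4]
 turn(tool) [ 0.0016 -0.0003 -0.0007]  shift cm in cur axes [ 0.17  0.05 -0.1 ]  in target axes [ 0.17  0.05 -0.1 ]
```

Call:
step_arm:
  increments: "0 0 0 0 0 0; 0 0 0 0 0 0; 0 0 0 0 0 0; 0 0 0 0 0 0; 0 0 0 0 0 0"
  claw: 1

```text
time: 26.0
tool_pos: [0.5229, -0.0792, 0.0874]
ee_rot: [3.14, 0.0, 1.771]
wrist_force: [-3.9, -0.2, 3.6]
width: 0.0151
```

Call:
step_arm:
  increments: "0 0 0 0 0 0; 0 0 0 0 0 0; 0 0 0 0 0 0"

```text
time: 26.3
tool_pos: [0.5227, -0.0792, 0.0874]
ee_rot: [3.141, -0.0, 1.771]
wrist_force: [-3.5, -1.1, 3.8]
width: 0.0141
```

```bash
python3 - <<'E'
from h import *
mv([*vw(-.02,.055),.088])
E
```

```text
t 26.3 pos [ 0.5227 -0.0792  0.0874] rot [ 3.141 -0.     1.771] w 0.0141 Fviewer [-3.6 -0.4  3.8] Tviewer [-0.09  0.79  0.11]
 shift cm tool axes [ 0.18  0.1  -0.06]  1cm down: [-0.    -0.001  1.   ]  1cm +xv: [0.001 1.    0.001]  1cm +yv: [ 1.    -0.001  0.   ]
```

Gripped at 14.1 mm. To find the true shut stop I'll ease −x and watch for the force change.

Call:
step_arm:
  increments: "0 -0.1 0 0 0 0; 0 0 0 0 0 0; 0 0 0 0 0 0"

```text
time: 26.6
tool_pos: [0.522, -0.0794, 0.0874]
ee_rot: [3.14, 0.0, 1.771]
wrist_force: [-2.3, -0.8, 3.7]
width: 0.0135
```

Call:
step_arm:
  increments: "0 -0.1 0 0 0 0; 0 0 0 0 0 0; 0 0 0 0 0 0"

```text
time: 26.9
tool_pos: [0.5218, -0.0794, 0.0874]
ee_rot: [3.138, 0.0, 1.771]
wrist_force: [0.3, -0.3, 3.0]
width: 0.0137
```

Call:
step_arm:
  increments: "0 -0.1 0 0 0 0; 0 0 0 0 0 0; 0 0 0 0 0 0"

```text
time: 27.2
tool_pos: [0.5218, -0.0794, 0.0875]
ee_rot: [3.136, 0.0, 1.771]
wrist_force: [6.8, 0.5, -1.1]
width: 0.0139
```

The shut stop is found at TCP (0.5219, −0.0794). Half travel is therefore (0.5513, −0.0734). Sliding slowly.

Call:
step_arm:
  increments: "0 0.2 0 0 0 0; 0 0.3 0 0 0 0; 0 0.3 0 0 0 0; 0 0.3 0 0 0 0; 0 0.3 0 0 0 0"

```text
time: 27.7
tool_pos: [0.5333, -0.077, 0.0874]
ee_rot: [-3.141, -0.0, 1.771]
wrist_force: [-5.3, -0.6, 5.3]
width: 0.0137
```

Call:
step_arm:
  increments: "0 0.3 0 0 0 0; 0 0.3 0 0 0 0; 0 0.3 0 0 0 0; 0 0.2 0 0 0 0; 0 0 0 0 0 0"

```text
time: 28.2
tool_pos: [0.5436, -0.0749, 0.0874]
ee_rot: [-3.14, -0.0, 1.771]
wrist_force: [-7.6, -1.0, 6.1]
width: 0.0135
```

```bash
python3 - <<'E'
from h import *
mv([.5513,-.0734,.0874])
E
```

```text
t 28.2 pos [ 0.5436 -0.0749  0.0874] rot [-3.14  -0.     1.771] w 0.0135 Fviewer [-7.6  0.6  6.1] Tviewer [-0.05  1.2   0.11]
 shift cm tool axes [-0.    0.78 -0.  ]  1cm down: [-0.     0.001  1.   ]  1cm +xv: [ 0.001  1.    -0.001]  1cm +yv: [ 1.    -0.001  0.   ]
```

Call:
step_arm:
  increments: "0 0.2 0 0 0 0; 0 0.2 0 0 0 0; 0 0.2 0 0 0 0; 0 0.18 0 0 0 0; 0 0 0 0 0 0"

```text
time: 28.7
tool_pos: [0.5507, -0.0735, 0.0874]
ee_rot: [-3.139, -0.0, 1.771]
wrist_force: [-8.7, -1.4, 7.7]
width: 0.0136
```

Call:
step_arm:
  increments: "0 0 0 0 0 0; 0 0 0 0 0 0; 0 0 0 0 0 0"

```text
time: 29.0
tool_pos: [0.5506, -0.0735, 0.0874]
ee_rot: [-3.139, -0.0, 1.771]
wrist_force: [-8.7, -2.0, 7.3]
width: 0.0142
```

```bash
python3 - <<'E'
from h import *
mv([.5513,-.0734,.0874])
sd=snapshot("side"); cv2.imwrite("pics/end.png",sd[:,:,::-1])
S=vw(-.02,-.05)
np.set_printoptions(linewidth=250); g=cv2.cvtColor(sd,cv2.COLOR_RGB2GRAY); o=cv2.imread("pics/c10.png",0)
for r in range(206,240,3): print(r,g[r,276:304],"|was",o[r,276:304])
print("pointer half px",[proj("side",[*vw(x,.068),.073]).round(1) for x in(-.02,.01,.04)])
for r in range(190,216,2): print(r,g[r,240:275])
E
```

```text
t 29.0 pos [ 0.5506 -0.0735  0.0874] rot [-3.139 -0.     1.771] w 0.0142 Fviewer [-8.9 -0.3  7.3] Tviewer [-0.02  1.36  0.02]
 shift cm tool axes [-0.    0.07 -0.  ]  1cm down: [-0.     0.002  1.   ]  1cm +xv: [ 0.001  1.    -0.002]  1cm +yv: [ 1.    -0.001  0.   ]
206 [158 159 160 161 162 160 160 158 155 154 151 150 147 147 146 146 144 143 144 148 154 157 156 158 160 159 159 158] |was [156 157 161 160 159 159 158 156 155 152 150 147 147 144 143 144 150 176 200 201 184 163 156 157 157 160 157 157]
209 [153 153 151 150 155 154 156 159 160 161 160 159 159 155 148 143 139 135 136 136 136 141 145 146 148 149 153 156] |was [152 151 148 149 151 152 156 157 159 161 159 158 155 159 176 198 215 221 217 193 158 143 143 145 145 148 151 154]
212 [113 128 139 149 154 153 153 150 149 149 149 147 142 138 134 134 134 133 132 131 136 146 151 149 148 148 146 146] |was [109 129 141 150 153 152 151 149 149 146 154 176 201 214 220 217 196 162 134 126 136 146 151 149 148 146 143 145]
215 [ 84  92 105 116 116 120 119 126 130 137 137 137 136 134 136 133 132 132 133 131 140 152 159 158 156 156 153 152] |was 
[... 3291 characters left out ...]
127  97  58  39  37  75 121 154 157 140 124 122 123 125 121 125 126 126 127 132 149 184 200 194 169 158 158 156 154]
208 [136 154 152 127  98 104 132 122  79  43  66 121 143 138 125 120 121 123 124 122 122 121 123 134 172 202 205 196 168 149 154 188 210 206 184]
210 [138 114  87  59  42  33  31  35  54  73  94 116 130 127 122 121 122 121 120 121 123 122 129 164 206 209 185 162 173 200 201 176 147 144 144]
212 [ 84  57  43  35  32  47  66  86  93  94  94 118 129 129 122 121 122 122 124 121 122 124 125 143 158 157 173 202 216 212 189 160 136 114  95]
214 [ 40  32  34  55  85 112 120 115  97  92  95 114 132 127 122 120 119 120 120 123 121 121 123 132 164 203 218 213 187 157 133 113  90  68  63]
```

The plate is unmoved. A final 0.6 mm trim, then hold.

Call:
step_arm:
  increments: "0 0.06 0 0 0 0; 0 0 0 0 0 0; 0 0 0 0 0 0; 0 0 0 0 0 0; 0 0 0 0 0 0"

```text
time: 29.55
tool_pos: [0.5511, -0.0734, 0.0874]
ee_rot: [-3.139, -0.0, 1.771]
wrist_force: [-8.7, -2.1, 6.0]
width: 0.0136
```

Call:
step_arm:
  increments: "0 0 0 0 0 0; 0 0 0 0 0 0; 0 0 0 0 0 0; 0 0 0 0 0 0; 0 0 0 0 0 0"

```text
time: 30.05
tool_pos: [0.5511, -0.0734, 0.0874]
ee_rot: [-3.139, -0.0, 1.771]
wrist_force: [-8.1, -1.3, 6.4]
width: 0.0139
```

Call:
step_arm:
  increments: "0 0 0 0 0 0; 0 0 0 0 0 0; 0 0 0 0 0 0; 0 0 0 0 0 0; 0 0 0 0 0 0"

```text
time: 30.55
tool_pos: [0.5511, -0.0734, 0.0874]
ee_rot: [-3.139, -0.0, 1.77]
wrist_force: [-8.6, -2.2, 6.7]
width: 0.0139
```

Call:
step_arm:
  increments: "0 0 0 0 0 0; 0 0 0 0 0 0; 0 0 0 0 0 0; 0 0 0 0 0 0; 0 0 0 0 0 0"

```text
time: 31.05
tool_pos: [0.5511, -0.0734, 0.0874]
ee_rot: [-3.139, -0.0, 1.771]
wrist_force: [-8.4, -1.4, 6.7]
width: 0.0139
```

Call:
step_arm:
  increments: "0 0 0 0 0 0; 0 0 0 0 0 0; 0 0 0 0 0 0; 0 0 0 0 0 0; 0 0 0 0 0 0"

```text
time: 31.55
tool_pos: [0.5511, -0.0734, 0.0874]
ee_rot: [-3.139, -0.0, 1.771]
wrist_force: [-8.6, -0.9, 5.7]
width: 0.0138
```

Call:
step_arm:
  increments: "0 0 0 0 0 0; 0 0 0 0 0 0; 0 0 0 0 0 0; 0 0 0 0 0 0; 0 0 0 0 0 0"

```text
time: 32.05
tool_pos: [0.5511, -0.0734, 0.0874]
ee_rot: [-3.139, -0.0, 1.771]
wrist_force: [-8.3, -1.7, 6.5]
width: 0.014
```

Call:
step_arm:
  increments: "0 0 0 0 0 0; 0 0 0 0 0 0; 0 0 0 0 0 0; 0 0 0 0 0 0; 0 0 0 0 0 0"

```text
time: 32.55
tool_pos: [0.5511, -0.0734, 0.0874]
ee_rot: [-3.139, -0.0, 1.771]
wrist_force: [-7.7, -0.8, 5.6]
width: 0.0139
```

Call:
step_arm:
  increments: "0 0 0 0 0 0; 0 0 0 0 0 0; 0 0 0 0 0 0; 0 0 0 0 0 0; 0 0 0 0 0 0"

```text
time: 33.05
tool_pos: [0.5511, -0.0734, 0.0874]
ee_rot: [-3.139, -0.0, 1.771]
wrist_force: [-9.6, -1.1, 6.8]
width: 0.0135
```

```bash
python3 - <<'E'
from h import *
mv([.5513,-.0734,.0874]); print(close_job())
E
```

```text
t 33.05 pos [ 0.5511 -0.0734  0.0874] rot [-3.139 -0.     1.771] w 0.0135 Fviewer [-9.6  0.9  6.8] Tviewer [-0.03  1.43  0.07]
 shift cm tool axes [-0.01  0.02 -0.  ]  1cm down: [-0.     0.003  1.   ]  1cm +xv: [ 0.001  1.    -0.003]  1cm +yv: [ 1.    -0.001  0.   ]
the job is handed in; nothing more can be done
None
```

The plate is fully home and released in the viewer slot. The shutter was held half open by its tab for about 4 s and was still held when I handed in at 33 s.

- **Plate:** It went in with the shutter still closed. The first tries caught on the slot rim (about 30 N at the wrist) and the plate pivoted about 10°, then 5°, in the pads. I lifted it, re-levelled it by tilting the tool, and it then slid in freely. With the fingers shut on top, a press of about 14 N met its top edge at 98.3 mm (98 mm expected). A later side image, checked by pixel values, showed it unmoved.
- **Shutter:** I pinched the tab and found the shut stop by touch. I then slid it slowly to about 29.9 mm of travel by tool position. The spring force read about 8.5–9 N (9 N expected at half), steady to within about 1 N. I never went past half travel.
- **Not checked:** I did not read the pointer against the broad mark, because the gripper hid the tab and all 12 picture views were used. Half travel rests on tool position and spring force only. I also made no final check that the small plates and the other things on the bench were undisturbed; the wrist forces showed no unexpected contact with them.

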